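# Zero a sample turret, count three clicks and load the vial

## Task

Zero the sample turret by its upright post: turn it anticlockwise (seen from above) past its home notch until you feel the hidden sprung zero stop push back firmly, without forcing the stop, and keep it there for half a second. Then turn it clockwise to the third click after the home notch, which puts the post at the back, opposite the pointer, and let go of it. Then stand the big capped vial upright in the cup at the pointer, leaving everything else on the bench as it is.

Things in the scene. Friction and masses are not known exactly. Their poses are not given: they have to be found in the camera images.
- turret_base: Fixed round grey housing of the sample turret, 168 mm diameter (foot flange 176 mm), 50 mm high, on the worktop, with a small steel pointer lug (top 60 mm up) on its rim. Origin: on the turret's vertical axis at worktop height. Its -x axis points from the axis through the pointer, roughly to the robot; its y to the left looking along +x. In the home notch the post stands towards (-1, +1), 45 degrees from the pointer.
- turret: Level aluminium disc, 164 mm diameter, turning on the housing; top 60 mm above the worktop, low hub to 75 mm. Carries one upright post and seven equal grey cups, every 45 degrees on a 58 mm radius (cup inside 27 mm, rim 36 mm outside, floor 62 mm and rim 88 mm above the worktop). Origin on the axis at worktop height; its x axis points to the post. Starts in a notch 1 to 4 clicks clockwise from home.
- post_grip (a point): Point on the axis of the turret's upright steel post, 113 mm above the worktop, 58 mm from the turret's axis. The post is round, 14 mm diameter, and stands 60 to 130 mm above the worktop; above 88 mm it is clear of the cups all round: pinch it there from above, or push it. It moves round with the disc.
- turret_notches (a point): Point on the turret's axis, on top of the hub. The disc clicks into a notch every 45 degrees. Leaving one takes 3 to 5 N at the post (squeezing adds friction), falling to none half-way, after which the disc pulls itself into the next. Clockwise from home (post at (-1, +1) of turret_base) clicks 1, 2, 3 put the post at +y, (+1, +1) and +x (the back). Let go between home and stop, it springs back into home: no click counted.
- zero_stop: Sprung zero stop, hidden in the housing. Origin on the turret's axis at worktop height, axes as turret_base: it does not tell where the stop lies. Turning anticlockwise the disc meets it 3 to 17 degrees beyond the home notch, different each time: feel for it. From there the push at the post grows by about 5 N a degree. A push of 9 to 13 N at the post beyond home is right (at least 5 N on the stop); 16 N strains it (18 N on the stop).
- load_place (a point): Point fixed on the housing, over the cup place at the pointer, 58 mm from the turret's axis and 93 mm above the worktop: where the middle of the vial is when it stands in the cup there.
- vial_mid (a point): Middle of the big capped sample vial (clear glass, pale cap, round, 22 mm diameter, 62 mm high), standing loose on the worktop; the point is on its axis, 31 mm above its foot, its z axis along the vial towards the cap.
- septa_pot: Small white screw-cap pot, 41 mm diameter, 42 mm high, loose; a bystander. Origin at its foot.
- beaker: Beaker, 54 mm diameter, 70 mm high, loose; a bystander. Origin at its foot.
- screwdriver: Screwdriver, 171 mm long, lying loose in front; a bystander. Origin at its underside's centre.
- spanner_a: Open-ended spanner, 150 mm long, lying loose in front; a bystander. Origin at its underside's centre.
- headspace_vial: The same big capped vial; origin at its foot.

How it is judged (in metres and radians):
On the way, in this order (a step that is already met when the one before it is completed fails the run):
1. the zero stop carries at least 5 N for 0.2 s (contact force between turret and zero_stop above 5 N), for 0.2 s.
2. the turret rests at the third click after home (post opposite the pointer within 5 mm), let go (x of post_grip in the frame of turret_base above 0.05 m and y of post_grip in the frame of turret_base between -0.005 and 0.005 m and contact force between the fingers and turret below 0.3 N and angular speed of turret below 0.05 rad/s), for 0.2 s.
At the end, for the whole second after the job is handed in: The post stands opposite the pointer (within 5 mm of the line through axis and pointer, at the back), and the big vial stands at rest in the cup at the pointer: its middle within 6 mm sideways of load_place and less than 99 mm above the worktop, within 0.15 rad of upright (x of post_grip in the frame of turret_base above 0.05 m and y of post_grip in the frame of turret_base between -0.005 and 0.005 m and horizontal distance between vial_mid and load_place below 0.006 m and height (world z) of vial_mid below 0.099 m and angle between vial_mid's own z axis and vertical below 0.15 rad and linear speed of headspace_vial below 0.02 m/s); the robot touches nothing.
It fails at once if the zero stop is forced: 18 N or more on it (contact force between turret and zero_stop above 18 N).
It fails at once if the septa pot is moved by more than 30 mm (distance of septa_pot from where it was at the start of the episode above 0.03 m).
It fails at once if the beaker is moved by more than 30 mm (distance of beaker from where it was at the start of the episode above 0.03 m).
It fails at once if the screwdriver is moved by more than 30 mm (distance of screwdriver from where it was at the start of the episode above 0.03 m).
It fails at once if the spanner is moved by more than 30 mm (distance of spanner_a from where it was at the start of the episode above 0.03 m).
It also fails if it takes over 72 s, if anything falls off the work surface, if the arm or the gripper's body presses on something with over 40 N, if the wrist force passes 120 N, or if a joint passes its speed limit or range.

## Robot

A 6-joint arm with a two-finger parallel gripper is mounted at the origin on a cart in front of the work surface, level with it; the furniture and walls round the work are solid. World frame = base frame: x ahead of the robot, y to its left, z up, the work surface at z = 0. Lengths are in mm, angles in degrees, forces in N, time in s.
With the tool pointing down it reaches from about 300 to 850 mm from the base axis. Payload 4.2 kg.
Tool frame: the origin (TCP) lies at the centre of the arm's flange, where the gripper is bolted on; the fingertips stand 191 mm ahead of it and the grasp point (between the pads) lies 172 mm ahead of it; z points along the fingers, y is the direction in which the jaws open and shut (so a half turn about z gives the same grasp; the last joint's range is limited). The gripper opens to 91 mm and grips with 3 to 60 N. Pads are 32 mm wide; open, the fingers measure 118 mm over their backs; the gripper's body (76 mm by 178 mm) begins 60 mm behind the grasp point.
Start: joints at [70.703, 18.312, 89.639, -0, 72.044, -1.146], TCP at [179.125, 546.386, 404.776] pointing down, gripper open.
Joint ranges: [-177.97, 177.97], [-48.28, 115.42], [12.27, 149.76], [-77.06, 257.06], [2.81, 150.46], [-146.56, 146.56]. Speed limits (degrees/s): [147.25, 147.25, 180, 180, 180, 180].

## Interface

Orientations are given as [roll, pitch, yaw] about the fixed x, y, z axes, in that order (R = Rz(yaw) Ry(pitch) Rx(roll)).
In Python, from workcell import status, vision, ticket gives the robot as it stands.
- The arm moves only by the shell command python3 -m jog 'ROWS' [FORCE]. ROWS is JSON, a list of rows, each a list of 7 numbers: the finger opening in m, from 0 to 0.0912, then the shift along the tool's x, y, z in m, then the turn, a rotation vector about the tool's x, y, z in rad. A call has 1 to 12 rows; each row shifts and turns the commanded pose from where the row before left it, along the tool's axes as they then stand; what a row does not reach is not made up. A row lasts 1/8 s, in which the tool goes at most 62.5 mm and 10.7 degrees, less where a joint would pass 70% of its speed; a pose out of reach is approached as far as the arm can. A call with a gripper value outside its range is refused whole. The fingers move at their own pace and stop on an object; FORCE is the grip in N (left out, the last holds). Time passes only in rows, so rows that do not move let the fingers close. It gives the time, the measured TCP pose, the force and the opening at its end, in the units of the state.
- status.state(): the state, without advancing time (a new reading comes with each control period).
- vision.grab_frame(name): name is "side" or "top" or "wrist"; returns a dict with "color" (384x512x3 uint8, blue, green, red), "depth" (384x512 float32, mm along the optical axis (not along the pixel's ray), 0 where there is no reading), "fov_y" (degrees; the focal length in pixels is half the picture's height over the tangent of half this angle, whatever the lens; pixels are square), "cx", "cy" (the principal point, pixels), "k1" (the pictures are not rectified: a ray, as slopes to the right and down, at radius r is drawn at 1 + k1 r^2 times it, then the intrinsics apply), "pose" (4x4, takes a point from camera to world coordinates). Camera axes: x right, y down, z forward; pixel columns grow to the right and rows downward; lengths in mm; the calibration is good to about 2 mm. A picture is of the moment at which its call begins.
- ticket.job_done(): hands the job in, once; it reports no verdict.
Trained networks look in the newest picture that a camera, given by its name, has taken for a name from the list of things; names that differ only in an ending like _2 or _b are one class to them, and where a whole thing is asked for, a point or a joint stands for the part that bears it (a point fixed in the world has none). Each returns a list of dicts, best first, with "p" (0 to 1); they miss things now and then, are a little off and sometimes report something else, mostly with a low value. They report only what shows in the picture. A call takes as long as a camera call.
- vision.find_in(camera, label): "location" ([x, y, z] in mm, in world coordinates, good to about 4 mm: the middle of the surface that is visible of it).
- vision.silhouettes(camera, label): "pixels" (384x512 bool, what is visible of it).
The state is a dict: "time_s": time; "qpos": joint angles; "qvel": joint speeds; "effort": joint torques, N m; "ee_pos": TCP position; "ee_rot": TCP orientation; "force": force on the tool from outside, world axes, zero at the start; "torque": the same for the moment, N m; "gripper_width": finger opening in mm.
Only numpy, scipy, OpenCV 4.12 (cv2) and the standard library are available. Lean on these libraries where they do the work, as an engineer would, in place of code of your own. Each camera call takes 0.05 s, during which the arm holds its last target.

## Working session

There is one attempt and no reset: what is moved stays moved. The work goes in short steps, Python scripts to look and compute and a shell command to move; the robot and the scene stay as the last step left them, time stands still between calls to the robot, and variables do not carry over. Pictures are saved under pics/ and viewed, and the job is handed in when it is done.

```bash
ls; mkdir -p pics
python3 - <<'E'
from workcell import status, vision
import cv2
print(status.state())
for n in ["side","top","wrist"]:
    f=vision.grab_frame(n); cv2.imwrite(f"pics/{n}0.png",f["color"]); print(n,f["fov_y"],f["cx"],f["cy"],f["k1"]);print(f["pose"].round(3) if hasattr(f["pose"],"round") else f["pose"])
    for l in ["turret_base","turret","post_grip","headspace_vial","septa_pot","beaker","screwdriver","spanner_a"]:
        print(l,[([round(float(v),1) for v in d["location"]],round(float(d["p"]),2)) for d in vision.find_in(n,l)[:3]])
E
```

```text
pics
{'time_s': 0.0, 'qpos': array([ 7.07030672e+01,  1.83510479e+01,  8.97086780e+01, -6.64933615e-04,
        7.20425069e+01, -1.14447485e+00]), 'qvel': array([-0.03063804,  0.0536402 ,  0.02663035, -0.0170202 ,  0.02348394,
       -0.0210476 ]), 'effort': array([-1.00711153e-03, -4.12445033e+01, -2.31978571e+01,  7.25135906e-02,
        4.58300533e-02, -1.51054160e-04]), 'ee_pos': array([179.06736281, 546.21861342, 403.91052639]), 'ee_rot': array([-1.79897775e+02, -1.40989925e-03,  1.61847746e+02]), 'force': array([-0.34037556,  0.72843326,  0.04952501]), 'torque': array([ 0.00846457, -0.00983072,  0.01150577]), 'gripper_width': 90.82096998766873}
side 49.27650918150844 253.3788206088215 193.2630443880461 -0.12968206031989835
[[-9.93000e-01 -7.90000e-02  8.30000e-02  4.90324e+02]
 [-1.14000e-01  6.77000e-01 -7.27000e-01  6.45246e+02]
 [ 1.00000e-03 -7.32000e-01 -6.82000e-01  6.94397e+02]
 [ 0.00000e+00  0.00000e+00  0.00000e+00  1.00000e+00]]
turret_base [([582.4, 185.1, 60.0], 0.97)]
turret [([587.8, 163.6, 64.7], 0.8)]
post_grip [([590.3, 167.6, 67.7], 0.56)]
headspace_vial [([4
[... 624 characters left out ...]
], 0.71), ([741.0, 33.4, 39.8], 0.17)]
post_grip [([587.1, 148.3, 62.3], 0.7), ([497.3, -229.1, 61.3], 0.4)]
headspace_vial [([498.0, -231.1, 59.8], 0.48)]
septa_pot [([741.6, 38.0, 39.2], 0.57)]
beaker [([781.9, -64.1, 32.6], 0.84)]
screwdriver [([383.8, 237.6, 17.3], 0.88)]
spanner_a []
wrist 59.72545423963814 252.17752153773264 195.74206493417867 0.026779959916403105
[[ 3.12000e-01  9.23000e-01  2.25000e-01  1.15983e+02]
 [ 9.50000e-01 -3.03000e-01 -7.40000e-02  5.67300e+02]
 [-0.00000e+00  2.37000e-01 -9.71000e-01  3.84281e+02]
 [ 0.00000e+00  0.00000e+00  0.00000e+00  1.00000e+00]]
turret_base []
turret []
post_grip []
headspace_vial []
septa_pot []
beaker []
screwdriver []
spanner_a []
```

View pictures.

View pics/top0.png

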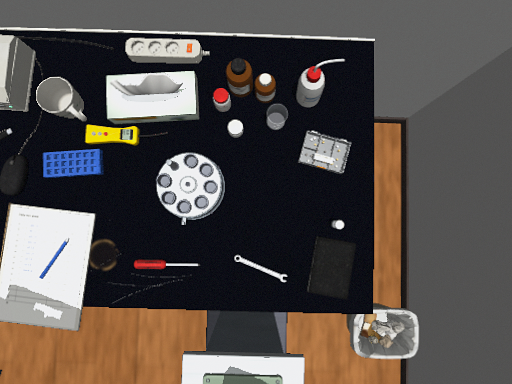

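View pics/side0.png

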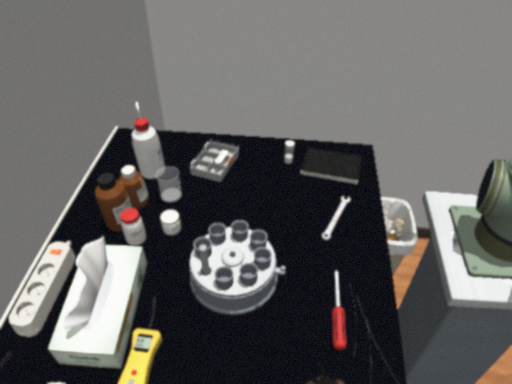

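```bash
cat > h.py <<'E'
import numpy as np, cv2
from workcell import status, vision
def K(f):
    fl=f["color"].shape[0]/2/np.tan(np.radians(f["fov_y"]/2)); return fl
def ray(f,u,v):
    fl=K(f); xd=np.array([(u-f["cx"])/fl,(v-f["cy"])/fl]); x=xd.copy()
    for _ in range(20): x=xd/(1+f["k1"]*(x@x))
    P=np.array(f["pose"]); return P[:3,3],P[:3,:3]@np.array([x[0],x[1],1.])
def atz(f,u,v,z):
    o,d=ray(f,u,v); return o+d*(z-o[2])/d[2]
def proj(f,p):
    P=np.array(f["pose"]); c=P[:3,:3].T@(np.array(p,float)-P[:3,3]); x=c[:2]/c[2]; x=x*(1+f["k1"]*(x@x)); fl=K(f)
    return x[0]*fl+f["cx"],x[1]*fl+f["cy"]
def crop(f,u0,v0,w,h,s,name):
    cv2.imwrite(name,cv2.resize(f["color"][v0:v0+h,u0:u0+w],None,fx=s,fy=s,interpolation=cv2.INTER_CUBIC))
E
python3 - <<'E'
from h import *
f=vision.grab_frame("top"); crop(f,140,140,100,90,6,"pics/topc.png")
f=vision.grab_frame("side"); crop(f,170,200,130,120,5,"pics/sidec.png")
E
```

```text
(no output)
```

View pics/topc.png

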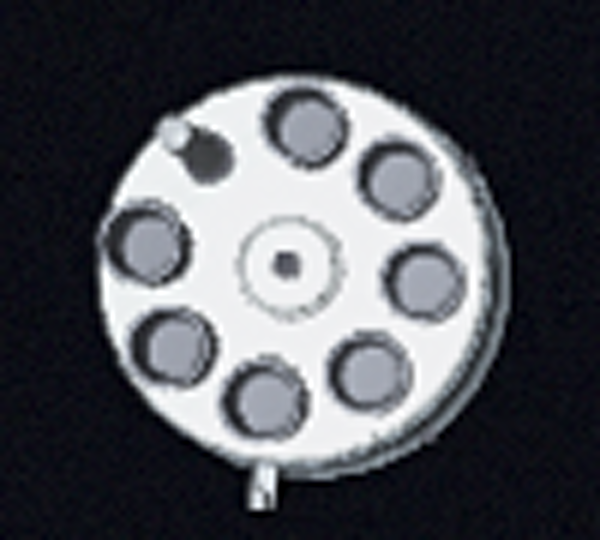

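View pics/sidec.png

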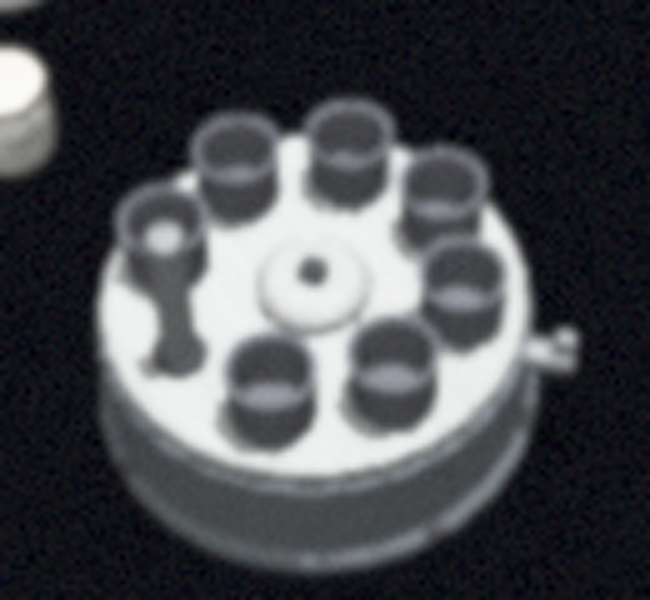

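Run:
```python
from h import *
f=vision.grab_frame("top")
g=vision.grab_frame("side")
# hub z75 ; cup rims; disc circle; post top z130; pointer z60
def t(u,v): return 140+(u+.5)/6-.5,140+(v+.5)/6-.5
def s(u,v): return 170+(u+.5)/5-.5,200+(v+.5)/5-.5
print("top post",atz(f,*t(176,134),130),"hub",atz(f,*t(287,265),75),"ptr end",atz(f,*t(262,505),60),"ptr",atz(f,*t(262,488),60))
print("side post",atz(g,*s(165,238),130),"hub",atz(g,*s(313,270),75),"ptr",atz(g,*s(575,345),60))
for cam in ["top","side"]:
    fr=f if cam=="top" else g
    for l in ["headspace_vial","turret_base","turret","post_grip","beaker","septa_pot"]:
        r=vision.silhouettes(cam,l)
        if r:
            m=r[0]["pixels"]; ys,xs=np.nonzero(m); print(cam,l,r[0]["p"],m.sum(),xs.min(),xs.max(),ys.min(),ys.max(),xs.mean(),ys.mean())
crop(f,315,205,50,40,12,"pics/vialt.png"); crop(g,265,125,50,50,10,"pics/vials.png")
# disc white threshold fit
gray=cv2.cvtColor(f["color"],cv2.COLOR_BGR2GRAY)
m=(gray>190).astype(np.uint8); m[:, :140]=0;m[:,240:]=0;m[:140]=0;m[215:]=0
c=max(cv2.findContours(m,cv2.RETR_EXTERNAL,cv2.CHAIN_APPROX_NONE)[0],key=cv2.contourArea)
P=np.array([atz(f,*p[0],60)[:2] for p in c])
A=np.c_[2*P,np.ones(len(P))]
for _ in range(5):
    x=np.linalg.lstsq(A,(P**2).sum(1),rcond=None)[0]; r=np.sqrt(x[2]+x[:2]@x[:2]); e=np.hypot(*(P-x[:2]).T)-r
    k=abs(e)<2.5; P=P[k];A=A[k]
print("disc fit",x[:2],r,len(P))
```

```text
top post [631.97985845 187.07457177 130.        ] hub [587.2808562  151.13291601  75.        ] ptr end [487.84516198 159.96892676  60.        ] ptr [494.92224124 160.26873171  60.        ]
side post [631.12386841 190.57499188 130.        ] hub [586.21606722 154.96943159  75.        ] ptr [485.78722187 167.34483985  60.        ]
top headspace_vial 0.67 91 332 343 220 228 337.6043956043956 224.2967032967033
top turret_base 0.85 3647 156 224 153 224 190.63367151083082 186.2262133260214
top turret 0.26 3272 156 220 153 216 188.38111246943765 184.70996332518337
top post_grip 0.78 3243 157 220 153 216 188.59420289855072 184.8082022818378
top beaker 0.75 463 267 287 104 129 276.6177105831533 116.20086393088553
top septa_pot 0.64 202 228 242 120 137 235.28217821782178 128.28217821782178
side headspace_vial 0.68 177 285 294 141 163 289.045197740113 152.00564971751413
side turret_base 0.56 6601 190 284 221 313 233.1505832449629 268.6914103923648
side turret 0.9 4881 190 275 221 295 232.07826265109608 259.4843269821758
side post_grip 0.63 4822 190 275 221 295 232.20074657818333 259.50953961012027
side beaker 0.56 679 157 180 166 201 168.80265095729013 183.7083946980854
side septa_pot 0.59 406 161 180 209 234 170.64285714285714 222.0295566502463
disc fit [585.66339147 146.42623772] 73.18848878785222 42
```

View pics/vialt.png

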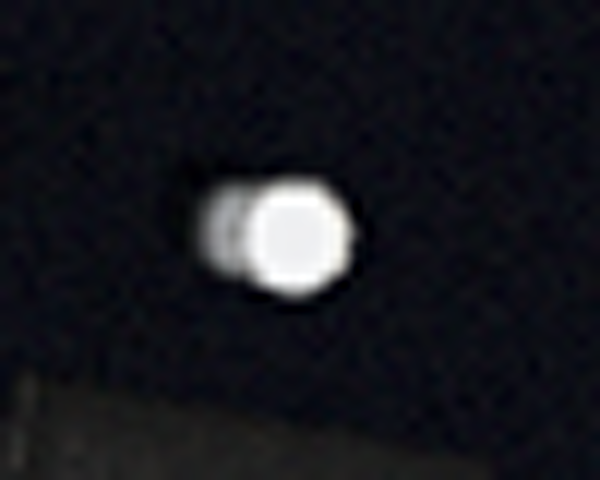

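View pics/vials.png

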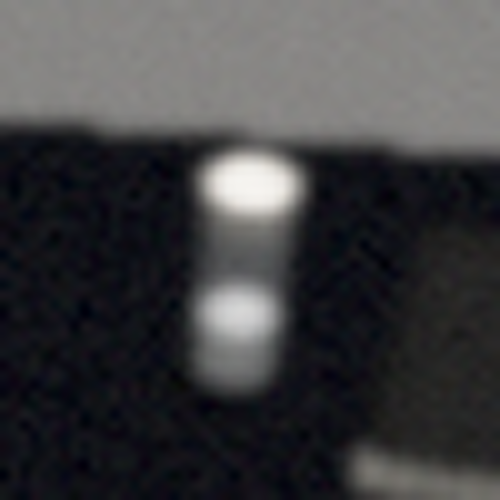

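```bash
cat >> h.py <<'E'
from scipy.spatial.transform import Rotation as R
def plan(targets, start=None, op=0.0912):
    """targets: list of (n, x,y,z,yaw) ; prints tool rows, tool down"""
    if start is None:
        s=status.state(); start=(*s["ee_pos"],s["ee_rot"][2])
    x,y,z,yw=start; rows=[]
    for n,X,Y,Z,W in targets:
        # integrated with rounding feedback
        for i in range(n):
            k=n-i; dx,dy,dz=(X-x)/k,(Y-y)/k,(Z-z)/k; dw=((W-yw+180)%360-180)/k
            a=np.radians(yw); tx=dx*np.cos(a)+dy*np.sin(a); ty=dx*np.sin(a)-dy*np.cos(a); tz=-dz
            tx,ty,tz=[round(v/1000,4) for v in (tx,ty,tz)]; rz=round(-np.radians(dw),3)
            rows.append([op,tx,ty,tz,0,0,rz])
            x+=1000*(tx*np.cos(a)+ty*np.sin(a)); y+=1000*(tx*np.sin(a)-ty*np.cos(a)); z-=1000*tz; yw-=np.degrees(rz)
    print(str(rows).replace(" ","")); print("end",round(x,1),round(y,1),round(z,1),round(yw,2))
    return x,y,z,yw
E
python3 - <<'E'
from h import *
s=status.state(); print(s["time_s"])
f=vision.grab_frame("top")
p=atz(f,339.5,224.4,62);print("vial",p)
g=vision.grab_frame("side"); print("vial side",atz(g,265+25.5-.5,125+18.5,62))
plan([(12,632,189,400,39)],start=(179.1,546.4,404.8,161.85))
E
```

```text
2.15
vial [ 497.00582059 -232.30254114   62.        ]
vial side [ 495.76505779 -224.91024301   62.        ]
[[0.0912,np.float64(-0.0451),np.float64(-0.0165),0.0004,0,0,np.float64(0.179)],[0.0912,np.float64(-0.0474),np.float64(-0.0082),0.0004,0,0,np.float64(0.179)],[0.0912,np.float64(-0.0481),np.float64(0.0003),0.0004,0,0,np.float64(0.179)],[0.0912,np.float64(-0.0473),np.float64(0.0089),0.0004,0,0,np.float64(0.179)],[0.0912,np.float64(-0.0449),np.float64(0.0171),0.0004,0,0,np.float64(0.179)],[0.0912,np.float64(-0.0411),np.float64(0.0249),0.0004,0,0,np.float64(0.178)],[0.0912,np.float64(-0.0361),np.float64(0.0318),0.0004,0,0,np.float64(0.179)],[0.0912,np.float64(-0.0299),np.float64(0.0377),0.0004,0,0,np.float64(0.178)],[0.0912,np.float64(-0.0227),np.float64(0.0423),0.0004,0,0,np.float64(0.179)],[0.0912,np.float64(-0.0148),np.float64(0.0457),0.0004,0,0,np.float64(0.178)],[0.0912,np.float64(-0.0065),np.float64(0.0477),0.0004,0,0,np.float64(0.179)],[0.0912,np.float64(0.0021),np.float64(0.048),0.0004,0,0,np.float64(0.178)]]
end 632.0 189.0 400.0 39.01
```

```bash
sed -i 's/tx,ty,tz=\[round(v\/1000,4)/tx,ty,tz=[float(round(v\/1000,4))/; s/rz=round(-np.radians(dw),3)/rz=float(round(-np.radians(dw),3))/' h.py
python3 -m jog '[[0.045,-0.0451,-0.0165,0.0004,0,0,0.179],[0.045,-0.0474,-0.0082,0.0004,0,0,0.179],[0.045,-0.0481,0.0003,0.0004,0,0,0.179],[0.045,-0.0473,0.0089,0.0004,0,0,0.179],[0.045,-0.0449,0.0171,0.0004,0,0,0.179],[0.045,-0.0411,0.0249,0.0004,0,0,0.178],[0.045,-0.0361,0.0318,0.0004,0,0,0.179],[0.045,-0.0299,0.0377,0.0004,0,0,0.178],[0.045,-0.0227,0.0423,0.0004,0,0,0.179],[0.045,-0.0148,0.0457,0.0004,0,0,0.178],[0.045,-0.0065,0.0477,0.0004,0,0,0.179],[0.045,0.0021,0.048,0.0004,0,0,0.178]]' 60
python3 - <<'E'
from h import *
f=vision.grab_frame("wrist"); cv2.imwrite("pics/w1.png",f["color"]); print(f["pose"].round(3)); print(status.state()["ee_pos"],status.state()["ee_rot"],status.state()["gripper_width"])
import pickle; pickle.dump({k:f[k] for k in f},open("w1.pkl","wb"))
E
```

```text
time_s: 3.75
ee_pos: [633.2, 187.9, 400.0]
ee_rot: [-180.0, -0.0, 38.7]
force: [0.1, 0.6, 0.6]
gripper_width: 45.3
[[ 6.24000e-01 -7.59000e-01 -1.84000e-01  6.84678e+02]
 [-7.81000e-01 -6.07000e-01 -1.48000e-01  2.29562e+02]
 [ 1.00000e-03  2.36000e-01 -9.72000e-01  3.79457e+02]
 [ 0.00000e+00  0.00000e+00  0.00000e+00  1.00000e+00]]
[637.093511   184.1743204  399.28291699] [ 1.79673812e+02 -1.03427261e-01  3.82257395e+01] 45.00386582094071
```

View pics/w1.png

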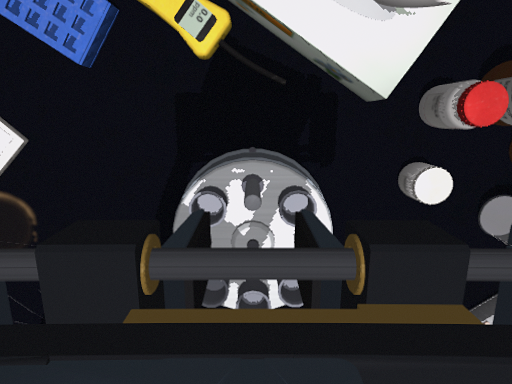

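Run:
```python
from h import *
s=status.state();print(s["ee_pos"],s["ee_rot"],s["force"],s["time_s"])
f=vision.grab_frame("wrist"); crop(f,165,140,180,120,4,"pics/w2.png")
s=status.state();print(s["ee_pos"],s["ee_rot"]); print(f["pose"][:3,3])
import pickle; pickle.dump(f,open("w2.pkl","wb"))
```

```text
[637.093511   184.1743204  399.28291699] [ 1.79673812e+02 -1.03427261e-01  3.82257395e+01] [ 4.20285916 -1.9037489   1.86601383] 3.8
[635.01465134 185.9046257  399.08912726] [ 1.79886231e+02 -1.52133723e-02  3.86629364e+01]
[688.98368156 225.37734482 378.86806348]
```

View pics/w2.png

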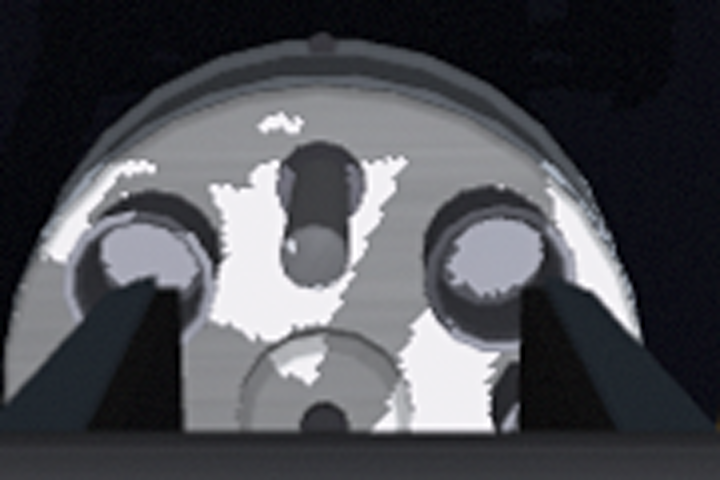

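```bash
python3 -m jog '[[0.045,0,0,0,0,0,0],[0.045,0,0,0,0,0,0],[0.045,0,0,0,0,0,0]]'
python3 - <<'E'
from h import *
import pickle
f=pickle.load(open("w2.pkl","rb"))
def t(u,v): return 165+(u+.5)/4-.5,140+(v+.5)/4-.5
print("post",atz(f,*t(314,256),130),"base",atz(f,*t(321,175),60),"hubhole",atz(f,*t(325,420),75))
f=vision.grab_frame("wrist"); crop(f,165,140,180,120,4,"pics/w3.png")
s=status.state();print(s["ee_pos"],s["ee_rot"]); print(f["pose"][:3,3])
pickle.dump(f,open("w3.pkl","wb"))
E
```

```text
time_s: 4.22
ee_pos: [631.2, 189.9, 400.3]
ee_rot: [-180.0, -0.0, 39.1]
force: [0.5, 0.6, -0.4]
gripper_width: 45.0
post [633.53872392 188.52500598 130.        ] base [635.07777883 189.31725381  60.        ] hubhole [590.49493835 153.08114358  75.        ]
[631.32284813 189.8483135  400.33192741] [-1.79999406e+02 -2.09443565e-02  3.90999107e+01]
[682.37397094 232.00702804 379.83600519]
```

View pics/w3.png

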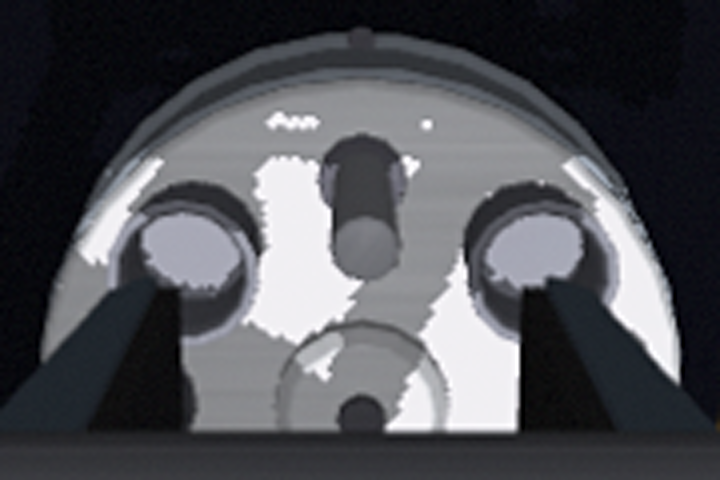

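Run:
```python
from h import *
import pickle
f=pickle.load(open("w3.pkl","rb"))
def t(u,v): return 165+(u+.5)/4-.5,140+(v+.5)/4-.5
p=atz(f,*t(366,247),130);b=atz(f,*t(364,170),60);h=atz(f,*t(361,410),75)
print("post",p,"base",b,"hubhole",h, p-h, np.hypot(*(p-h)[:2]), np.degrees(np.arctan2((p-h)[1],(p-h)[0])))
plan([(3,633,188.3,360,39),(3,633,188.3,285,39)],start=(631.4,189.8,400.3,39.1),op=0.026)
```

```text
post [633.79772681 188.35092551 130.        ] base [634.89306014 188.76576151  60.        ] hubhole [590.69814405 153.82805794  75.        ] [43.09958276 34.52286757 55.        ] 55.22139457631933 38.69481008861966
[[0.026,0.0001,0.0007,0.0134,0,0,0.001],[0.026,0.0001,0.0007,0.0135,0,0,0.0],[0.026,0.0001,0.0008,0.0134,0,0,0.001],[0.026,-0.0,-0.0,0.025,0,0,-0.0],[0.026,-0.0,-0.0,0.025,0,0,-0.0],[0.026,-0.0,-0.0,0.025,0,0,-0.0]]
end 633.0 188.3 285.0 38.99
```

```bash
python3 -m jog '[[0.026,0.0001,0.0007,0.0134,0,0,0.001],[0.026,0.0001,0.0007,0.0135,0,0,0],[0.026,0.0001,0.0008,0.0134,0,0,0.001],[0.026,0,0,0.025,0,0,0],[0.026,0,0,0.025,0,0,0],[0.026,0,0,0.025,0,0,0],[0.026,0,0,0,0,0,0]]' 60
python3 - <<'E'
from h import *
f=vision.grab_frame("wrist"); crop(f,165,140,180,120,4,"pics/w4.png"); g=vision.grab_frame("side"); crop(g,150,150,160,150,5,"pics/s4.png")
s=status.state();print(s["ee_pos"],s["ee_rot"],s["force"],s["gripper_width"],s["qpos"])
E
```

```text
time_s: 5.15
ee_pos: [632.9, 187.2, 281.6]
ee_rot: [-179.9, 0.3, 38.9]
force: [0.3, -1.0, 1.0]
gripper_width: 25.9
[633.8817557 187.512351  284.6996442] [-1.79997645e+02 -9.78275482e-03  3.88866860e+01] [-0.55646875  0.47748211  0.28305882] 25.66259579301359 [1.54809105e+01 3.09793577e+01 8.70366936e+01 6.85005650e-03
 6.19759064e+01 6.65910063e+01]
```

View pics/w4.png

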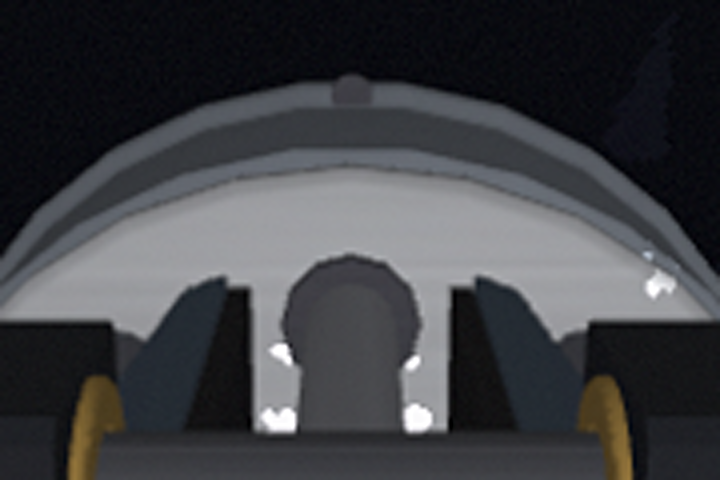

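View pics/s4.png

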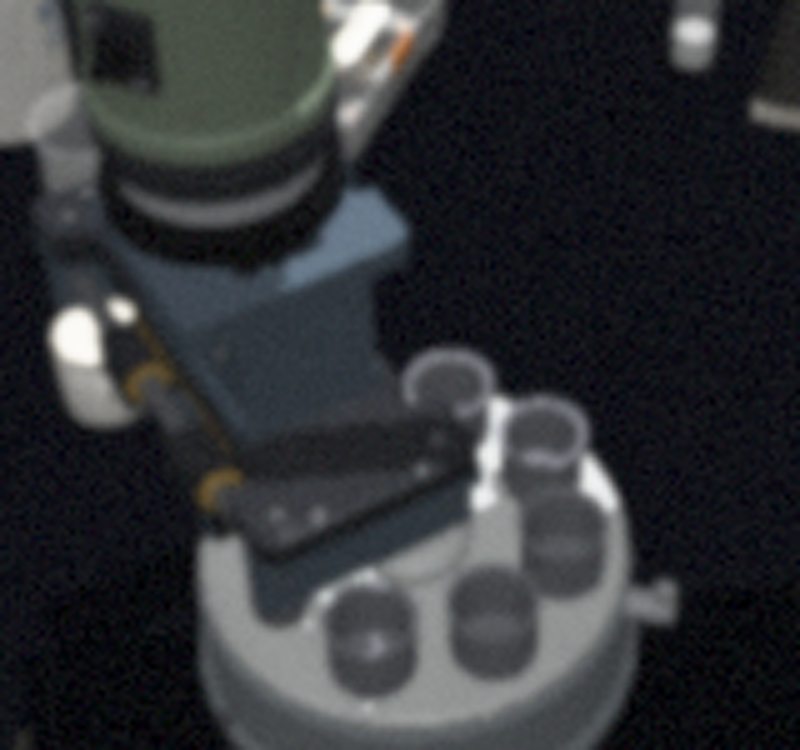

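```bash
cat >> h.py <<'E'
C=np.array([588.,152.5]); RAD=57.7
def arc(angs,z=285,start=None,op=0.02):
    return plan([(1,C[0]+RAD*np.cos(np.radians(a)),C[1]+RAD*np.sin(np.radians(a)),z,a) for a in angs],start,op)
def tang():
    s=status.state(); p=s["ee_pos"]; d=p[:2]-C; a=np.arctan2(d[1],d[0]); t=np.array([-np.sin(a),np.cos(a)]); r=np.array([np.cos(a),np.sin(a)])
    F=s["force"]; print("t",s["time_s"],"pos",p.round(2),"yaw",round(s["ee_rot"][2],2),"ang",round(np.degrees(a),2),"rad",round(np.hypot(*d),2),"Ftan(ccw push resisted)",round(-F[:2]@t,2),"Frad",round(F[:2]@r,2),"Fz",round(F[2],2),"w",round(s["gripper_width"],2),"q6",round(s["qpos"][5],1))
E
python3 - <<'E'
from h import *
tang()
arc(list(np.linspace(38.7,115,12)[1:]),start=(633.,188.3,285,39.0))
E
```

```text
t 5.25 pos [633.88 187.51 284.7 ] yaw 38.89 ang 37.35 rad 57.71 Ftan(ccw push resisted) -0.72 Frad -0.15 Fz 0.28 w 25.66 q6 66.6
[[0.02,-0.0002,-0.0072,-0.0,0,0,-0.116],[0.02,-0.0004,-0.0069,-0.0,0,0,-0.121],[0.02,-0.0004,-0.007,-0.0,0,0,-0.121],[0.02,-0.0005,-0.007,-0.0,0,0,-0.121],[0.02,-0.0004,-0.0069,-0.0,0,0,-0.121],[0.02,-0.0004,-0.007,-0.0,0,0,-0.121],[0.02,-0.0004,-0.007,-0.0,0,0,-0.121],[0.02,-0.0004,-0.0069,-0.0,0,0,-0.121],[0.02,-0.0005,-0.007,-0.0,0,0,-0.121],[0.02,-0.0004,-0.007,-0.0,0,0,-0.121],[0.02,-0.0004,-0.0069,-0.0,0,0,-0.121]]
end 563.7 204.8 285.0 114.97
```

```bash
python3 -m jog '[[0.02,-0.0002,-0.0072,0,0,0,-0.116],[0.02,-0.0004,-0.0069,0,0,0,-0.121],[0.02,-0.0004,-0.007,0,0,0,-0.121],[0.02,-0.0005,-0.007,0,0,0,-0.121],[0.02,-0.0004,-0.0069,0,0,0,-0.121],[0.02,-0.0004,-0.007,0,0,0,-0.121],[0.02,-0.0004,-0.007,0,0,0,-0.121],[0.02,-0.0004,-0.0069,0,0,0,-0.121],[0.02,-0.0005,-0.007,0,0,0,-0.121],[0.02,-0.0004,-0.007,0,0,0,-0.121],[0.02,-0.0004,-0.0069,0,0,0,-0.121],[0.02,0,0,0,0,0,0]]' 60
python3 - <<'E'
from h import *
tang()
f=vision.grab_frame("wrist"); crop(f,165,140,180,120,4,"pics/w5.png")
arc([118,121,124],start=(563.7,204.8,285,114.97))
tang()
E
```

```text
time_s: 6.75
ee_pos: [564.6, 204.4, 286.2]
ee_rot: [179.8, 0.0, 114.8]
force: [1.3, 0.1, 0.2]
gripper_width: 20.2
t 6.75 pos [564.65 204.38 286.18] yaw 114.83 ang 114.23 rad 56.89 Ftan(ccw push resisted) 1.26 Frad -0.47 Fz 0.25 w 20.22 q6 -6.0
[[0.02,-0.0001,-0.0031,-0.0,0,0,-0.053],[0.02,-0.0,-0.003,-0.0,0,0,-0.052],[0.02,-0.0001,-0.003,-0.0,0,0,-0.053]]
end 555.8 200.4 285.0 124.02
t 6.8 pos [564.62 204.28 286.  ] yaw 114.79 ang 114.3 rad 56.81 Ftan(ccw push resisted) -0.01 Frad 0.35 Fz 0.09 w 19.82 q6 -6.0
```

View pics/w5.png

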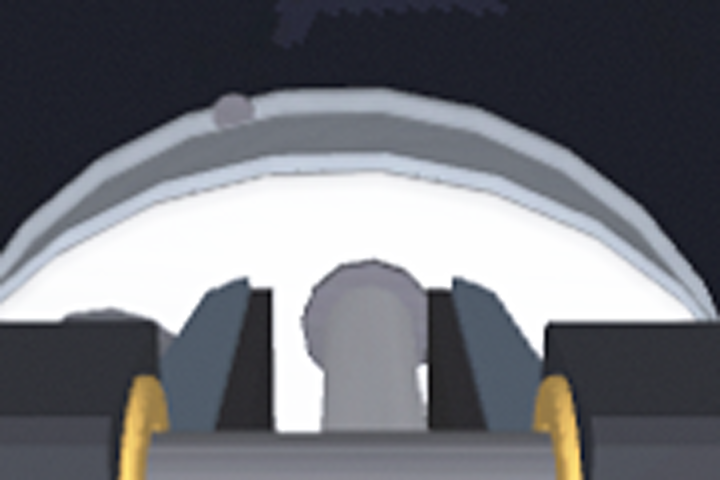

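```bash
python3 -m jog '[[0.02,-0.0001,-0.0031,0,0,0,-0.053],[0.02,0,-0.003,0,0,0,-0.052],[0.02,-0.0001,-0.003,0,0,0,-0.053],[0.02,0,0,0,0,0,0]]'
python3 - <<'E'
from h import *
tang()
f=vision.grab_frame("wrist"); crop(f,165,140,180,120,4,"pics/w6.png")
tang()
arc([127,129],start=(555.8,200.4,285,124.02))
E
```

```text
time_s: 7.3
ee_pos: [556.6, 199.8, 285.5]
ee_rot: [179.9, 0.0, 123.8]
force: [-0.4, 0.7, 0.7]
gripper_width: 20.2
t 7.3 pos [556.64 199.78 285.53] yaw 123.83 ang 123.56 rad 56.73 Ftan(ccw push resisted) 0.0 Frad 0.79 Fz 0.66 w 20.18 q6 -15.2
t 7.35 pos [556.62 199.75 285.37] yaw 123.82 ang 123.59 rad 56.72 Ftan(ccw push resisted) 1.67 Frad 0.13 Fz 1.23 w 19.96 q6 -15.2
[[0.02,-0.0001,-0.0031,-0.0,0,0,-0.052],[0.02,-0.0,-0.002,-0.0,0,0,-0.035]]
end 551.7 197.4 285.0 129.0
```

View pics/w6.png

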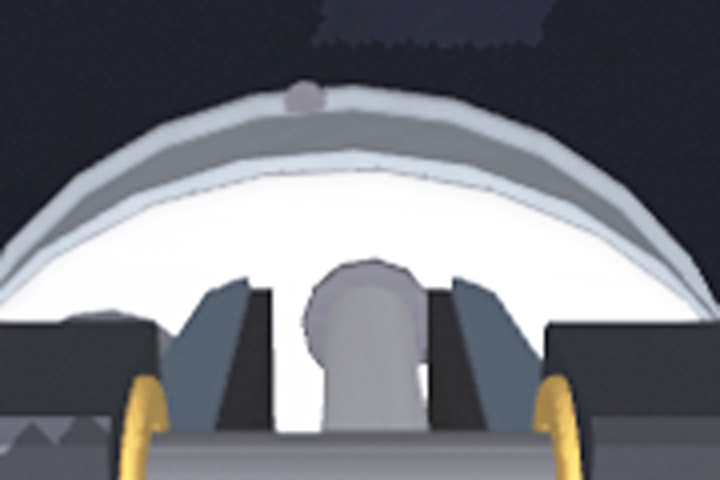

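```bash
python3 -m jog '[[0.02,0,0,0,0,0,0],[0.02,0,0,0,0,0,0],[0.02,0,0,0,0,0,0]]'
python3 - <<'E'
from h import *
tang()
f=vision.grab_frame("wrist"); crop(f,165,140,180,120,4,"pics/w7.png")
g=vision.grab_frame("side"); crop(g,150,150,160,150,5,"pics/s7.png")
tang()
E
```

```text
time_s: 7.72
ee_pos: [556.6, 199.8, 284.8]
ee_rot: [180.0, 0.0, 123.9]
force: [1.3, 0.2, 0.9]
gripper_width: 19.9
t 7.725 pos [556.58 199.75 284.81] yaw 123.9 ang 123.62 rad 56.74 Ftan(ccw push resisted) 1.25 Frad -0.54 Fz 0.86 w 19.9 q6 -15.3
t 7.825 pos [556.57 199.75 284.79] yaw 123.91 ang 123.63 rad 56.75 Ftan(ccw push resisted) 2.08 Frad -1.07 Fz 1.78 w 19.99 q6 -15.3
```

View pics/w7.png

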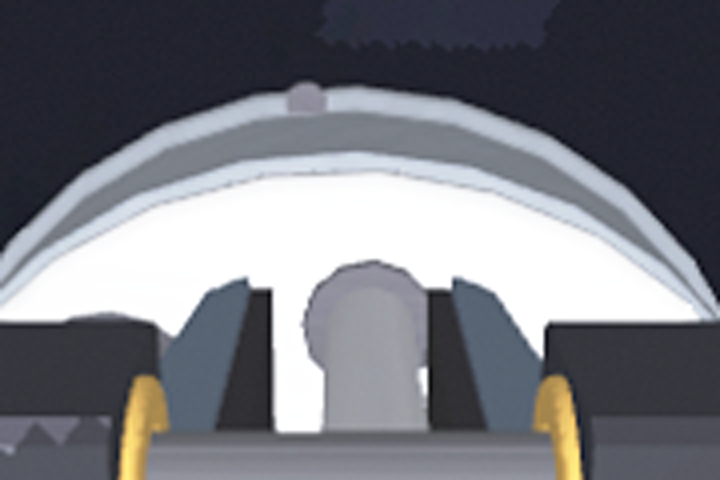

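View pics/s7.png

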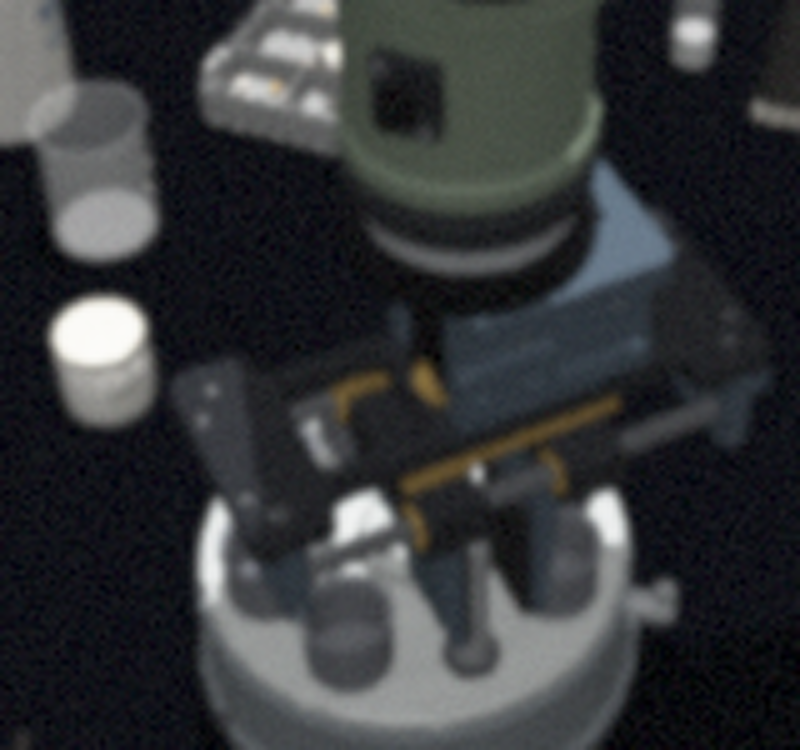

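Run:
```python
from h import *
g=vision.grab_frame("side")
def s(u,v): return 150+(u+.5)/5-.5,150+(v+.5)/5-.5
h=np.array([586.2,155.0])
p=atz(g,*s(471,655),60)[:2]; print(p,p-h,np.hypot(*(p-h)),np.degrees(np.arctan2(*(p-h)[::-1])))
def s(u,v): return 170+(u+.5)/5-.5,200+(v+.5)/5-.5
p=atz(g,*s(180,360),60)[:2]; print("start base",p,p-h,np.hypot(*(p-h)),np.degrees(np.arctan2(*(p-h)[::-1])))
from h import *
arc([125.5,127,128.5,130],start=(555.8,200.4,285,124.02))
tang()
```

```text
[558.09641499 202.95059111] [-28.10358501  47.95059111] 55.57940876076883 120.3743394129613
start base [631.32988695 191.35329383] [45.12988695 36.35329383] 57.95057091301855 38.852344662358995
[[0.02,-0.0,-0.0016,-0.0,0,0,-0.026],[0.02,-0.0001,-0.0015,-0.0,0,0,-0.026],[0.02,0.0,-0.0015,-0.0,0,0,-0.026],[0.02,0.0,-0.0015,-0.0,0,0,-0.026]]
end 550.9 196.7 285.0 129.98
t 7.875 pos [556.56 199.75 284.77] yaw 123.91 ang 123.64 rad 56.76 Ftan(ccw push resisted) 1.0 Frad -1.15 Fz 1.34 w 19.85 q6 -15.3
```

```bash
python3 -m jog '[[0.02,0,-0.0016,0,0,0,-0.026],[0.02,0,-0.0015,0,0,0,-0.026],[0.02,0,0,0,0,0,0]]'
python3 -c "
from h import *
tang()"
python3 -m jog '[[0.02,0,-0.0015,0,0,0,-0.026],[0.02,0,-0.0015,0,0,0,-0.026],[0.02,0,0,0,0,0,0]]'
python3 - <<'E'
from h import *
tang()
f=vision.grab_frame("wrist"); crop(f,165,140,180,120,4,"pics/w8.png")
tang()
E
```

```text
time_s: 8.25
ee_pos: [553.3, 197.7, 284.3]
ee_rot: [-179.9, -0.0, 126.9]
force: [0.1, 0.6, 0.1]
gripper_width: 19.8
t 8.25 pos [553.29 197.73 284.31] yaw 126.91 ang 127.5 rad 57.02 Ftan(ccw push resisted) 0.46 Frad 0.39 Fz 0.07 w 19.8 q6 -18.4
time_s: 8.62
ee_pos: [551.1, 196.0, 284.4]
ee_rot: [-179.9, -0.0, 129.9]
force: [-0.4, -0.6, -0.1]
gripper_width: 19.9
t 8.625 pos [551.1  195.95 284.43] yaw 129.89 ang 130.34 rad 57.0 Ftan(ccw push resisted) -0.7 Frad -0.2 Fz -0.09 w 19.88 q6 -21.4
t 8.675 pos [551.19 195.97 284.51] yaw 129.88 ang 130.26 rad 56.97 Ftan(ccw push resisted) -0.66 Frad -0.18 Fz -0.23 w 20.39 q6 -21.4
```

View pics/w8.png

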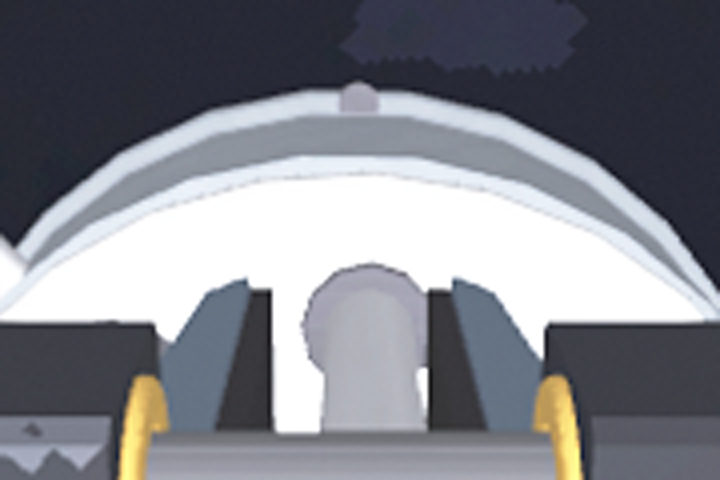

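```bash
python3 - <<'E'
from h import *
arc([131.5,133,134.5,136],start=(550.9,196.7,285,129.98))
E
python3 -m jog '[[0.02,0,-0.0015,0,0,0,-0.026],[0.02,0,-0.0015,0,0,0,-0.026],[0.02,0,0,0,0,0,0]]'
python3 -c "
from h import *
tang()
status.state()
f=vision.grab_frame('wrist'); crop(f,165,140,180,120,4,'pics/w9.png')
tang()"
```

```text
[[0.02,-0.0,-0.0015,-0.0,0,0,-0.027],[0.02,-0.0,-0.0015,-0.0,0,0,-0.026],[0.02,-0.0001,-0.0015,-0.0,0,0,-0.026],[0.02,0.0,-0.0015,-0.0,0,0,-0.026]]
end 546.5 192.6 285.0 136.0
time_s: 9.05
ee_pos: [549.2, 194.2, 284.7]
ee_rot: [180.0, -0.0, 132.9]
force: [0.9, 1.0, -0.6]
gripper_width: 20.4
t 9.05 pos [549.21 194.22 284.67] yaw 132.87 ang 132.91 rad 56.97 Ftan(ccw push resisted) 1.34 Frad 0.18 Fz -0.63 w 20.43 q6 -24.5
t 9.1 pos [549.24 194.25 284.69] yaw 132.86 ang 132.88 rad 56.97 Ftan(ccw push resisted) 1.98 Frad 0.18 Fz -0.62 w 19.82 q6 -24.5
```

View pics/w9.png

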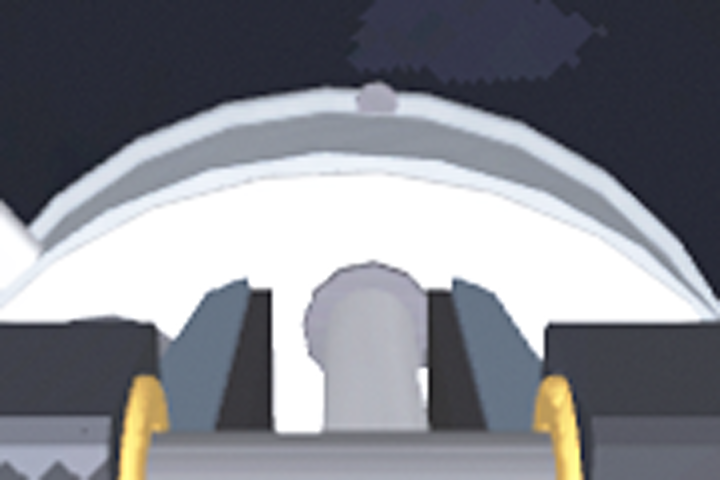

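```bash
python3 -m jog '[[0.02,0,-0.0015,0,0,0,-0.026],[0.02,0,0,0,0,0,0]]'
python3 -c "
from h import *
tang()"
python3 -m jog '[[0.02,0,0,0,0,0,0]]'
python3 -c "
from h import *
tang()"
```

```text
time_s: 9.35
ee_pos: [548.6, 193.5, 284.7]
ee_rot: [179.9, 0.0, 134.4]
force: [4.0, 3.2, -3.7]
gripper_width: 20.2
t 9.35 pos [548.58 193.49 284.7 ] yaw 134.36 ang 133.88 rad 56.87 Ftan(ccw push resisted) 5.14 Frad -0.47 Fz -3.7 w 20.22 q6 -26.1
time_s: 9.48
ee_pos: [548.6, 193.5, 284.7]
ee_rot: [179.9, 0.0, 134.4]
force: [4.6, 2.4, -2.7]
gripper_width: 19.8
t 9.475 pos [548.61 193.53 284.7 ] yaw 134.35 ang 133.83 rad 56.87 Ftan(ccw push resisted) 4.98 Frad -1.42 Fz -2.75 w 19.79 q6 -26.1
```

```bash
python3 -m jog '[[0.02,0,-0.001,0,0,0,-0.0175],[0.02,0,0,0,0,0,0]]'
python3 -c "
from h import *
tang()"
python3 -m jog '[[0.02,0,0,0,0,0,0]]'
python3 -c "
from h import *
tang()"
```

```text
time_s: 9.72
ee_pos: [548.3, 193.1, 284.7]
ee_rot: [179.8, 0.1, 135.4]
force: [5.2, 3.8, -4.8]
gripper_width: 20.0
t 9.725 pos [548.27 193.1  284.68] yaw 135.36 ang 134.38 rad 56.81 Ftan(ccw push resisted) 6.38 Frad -0.95 Fz -4.76 w 19.98 q6 -27.1
time_s: 9.85
ee_pos: [548.3, 193.1, 284.7]
ee_rot: [179.8, 0.1, 135.3]
force: [6.2, 4.8, -5.7]
gripper_width: 20.2
t 9.85 pos [548.3  193.12 284.7 ] yaw 135.35 ang 134.34 rad 56.8 Ftan(ccw push resisted) 7.78 Frad -0.88 Fz -5.69 w 20.24 q6 -27.1
```

```bash
python3 -m jog '[[0.02,0,-0.001,0,0,0,-0.0175],[0.02,0,0,0,0,0,0]]'
python3 -c "
from h import *
tang()"
python3 -m jog '[[0.02,0,0,0,0,0,0]]'
python3 -c "
from h import *
tang()"
```

```text
time_s: 10.1
ee_pos: [548.0, 192.7, 284.7]
ee_rot: [179.7, 0.1, 136.3]
force: [6.9, 5.4, -5.7]
gripper_width: 20.1
t 10.1 pos [548.01 192.71 284.71] yaw 136.35 ang 134.85 rad 56.71 Ftan(ccw push resisted) 8.72 Frad -1.0 Fz -5.68 w 20.08 q6 -28.2
time_s: 10.22
ee_pos: [548.0, 192.7, 284.7]
ee_rot: [179.7, 0.1, 136.3]
force: [7.2, 5.8, -6.3]
gripper_width: 20.1
t 10.225 pos [548.03 192.72 284.74] yaw 136.34 ang 134.82 rad 56.7 Ftan(ccw push resisted) 9.23 Frad -0.99 Fz -6.3 w 20.1 q6 -28.2
```

```bash
python3 -m jog '[[0.02,0,-0.0009,0,0,0,-0.0157],[0.02,0,0,0,0,0,0]]'
python3 -c "
from h import *
tang()"
python3 -m jog '[[0.02,0,0,0,0,0,0]]'
python3 -c "
from h import *
tang()"
```

```text
time_s: 10.48
ee_pos: [547.3, 192.0, 284.7]
ee_rot: [179.7, 0.1, 137.2]
force: [6.5, 6.1, -5.8]
gripper_width: 20.1
t 10.475 pos [547.33 192.04 284.73] yaw 137.25 ang 135.81 rad 56.72 Ftan(ccw push resisted) 8.89 Frad -0.4 Fz -5.84 w 20.06 q6 -29.1
time_s: 10.6
ee_pos: [547.3, 192.0, 284.7]
ee_rot: [179.7, 0.1, 137.2]
force: [7.3, 6.4, -5.1]
gripper_width: 20.0
t 10.6 pos [547.32 192.05 284.73] yaw 137.24 ang 135.81 rad 56.73 Ftan(ccw push resisted) 9.68 Frad -0.82 Fz -5.06 w 20.01 q6 -29.1
```

```bash
python3 -m jog '[[0.02,0,-0.0007,0,0,0,-0.0122],[0.02,0,0,0,0,0,0]]'
python3 -c "
from h import *
tang()"
python3 -m jog '[[0.02,0,0,0,0,0,0]]'
python3 -c "
from h import *
tang()"
```

```text
time_s: 10.85
ee_pos: [546.7, 191.5, 284.8]
ee_rot: [179.7, 0.1, 137.9]
force: [6.4, 5.2, -5.7]
gripper_width: 20.0
t 10.85 pos [546.7  191.46 284.75] yaw 137.95 ang 136.67 rad 56.77 Ftan(ccw push resisted) 8.2 Frad -1.13 Fz -5.67 w 19.97 q6 -29.9
time_s: 10.98
ee_pos: [546.7, 191.4, 284.8]
ee_rot: [179.7, 0.1, 137.9]
force: [6.3, 5.1, -4.4]
gripper_width: 19.9
t 10.975 pos [546.68 191.43 284.76] yaw 137.95 ang 136.71 rad 56.77 Ftan(ccw push resisted) 8.0 Frad -1.05 Fz -4.39 w 19.91 q6 -29.9
```

Run:
```python
from h import *
s=status.state(); print(s["force"],s["torque"])
f=vision.grab_frame("wrist"); cv2.imwrite("pics/w10.png",f["color"])
s=status.state(); print(s["force"],s["torque"])
g=vision.grab_frame("side"); crop(g,150,150,160,150,5,"pics/s10.png")
s=status.state(); print(s["force"],s["torque"])
F=s["force"]/1;
```

```text
[ 6.25330143  5.10193403 -4.39158223] [ 0.77491603 -1.00771056  0.00944166]
[ 6.05382394  6.40692627 -3.97999848] [ 0.87350117 -0.94758446 -0.02572512]
[ 5.68266798  5.06120979 -5.61933399] [ 0.79204146 -0.91347812 -0.02772707]
```

View pics/w10.png

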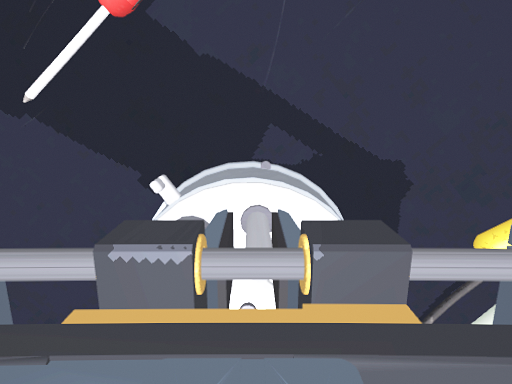

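View pics/s10.png

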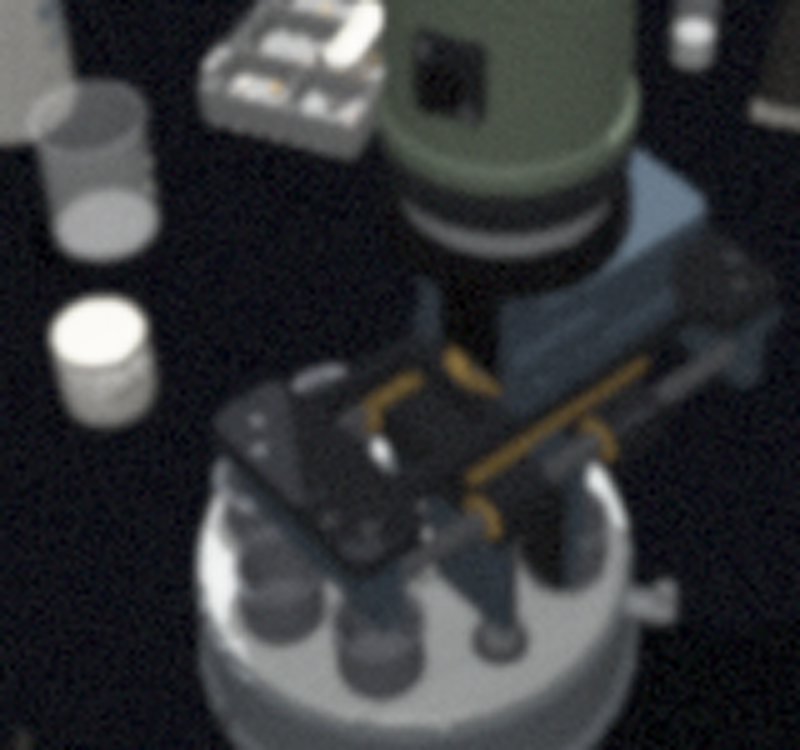

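```bash
python3 -m jog '[[0.02,0,-0.001,0,0,0,-0.0175],[0.02,0,0,0,0,0,0]]'
python3 -c "
from h import *
tang()"
python3 -m jog '[[0.02,0,-0.001,0,0,0,-0.0175],[0.02,0,0,0,0,0,0]]'
python3 -c "
from h import *
tang()"
```

```text
time_s: 11.32
ee_pos: [546.0, 190.7, 284.8]
ee_rot: [179.7, 0.1, 139.0]
force: [6.7, 4.9, -5.7]
gripper_width: 20.2
t 11.325 pos [545.96 190.7  284.76] yaw 138.95 ang 137.74 rad 56.8 Ftan(ccw push resisted) 8.15 Frad -1.68 Fz -5.66 w 20.19 q6 -30.9
time_s: 11.58
ee_pos: [544.9, 189.7, 284.8]
ee_rot: [179.8, 0.0, 140.0]
force: [2.1, 3.3, -2.2]
gripper_width: 20.2
t 11.575 pos [544.9  189.67 284.76] yaw 139.97 ang 139.23 rad 56.92 Ftan(ccw push resisted) 3.84 Frad 0.55 Fz -2.19 w 20.22 q6 -32.0
```

```bash
python3 -m jog '[[0.02,0,-0.001,0,0,0,-0.0175],[0.02,0,0,0,0,0,0]]'
python3 -c "
from h import *
tang()"
python3 -m jog '[[0.02,0,-0.001,0,0,0,-0.0175],[0.02,0,0,0,0,0,0]]'
python3 -c "
from h import *
tang()"
```

```text
time_s: 11.82
ee_pos: [543.8, 188.5, 284.7]
ee_rot: [180.0, 0.0, 141.0]
force: [1.6, 3.3, -2.3]
gripper_width: 19.9
t 11.825 pos [543.79 188.51 284.74] yaw 140.96 ang 140.84 rad 57.01 Ftan(ccw push resisted) 3.58 Frad 0.8 Fz -2.27 w 19.94 q6 -33.0
time_s: 12.08
ee_pos: [542.9, 187.5, 284.7]
ee_rot: [-180.0, -0.0, 142.0]
force: [1.8, 1.4, -1.8]
gripper_width: 20.2
t 12.075 pos [542.87 187.49 284.75] yaw 141.97 ang 142.21 rad 57.11 Ftan(ccw push resisted) 2.27 Frad -0.57 Fz -1.85 w 20.24 q6 -34.1
```

```bash
python3 -m jog '[[0.02,0,-0.001,0,0,0,-0.0175],[0.02,0,0,0,0,0,0]]'
python3 -c "
from h import *
tang()"
python3 -m jog '[[0.02,0,-0.001,0,0,0,-0.0175],[0.02,0,0,0,0,0,0]]'
python3 -c "
from h import *
tang()"
```

```text
time_s: 12.32
ee_pos: [542.1, 186.6, 284.7]
ee_rot: [-180.0, -0.0, 143.0]
force: [1.7, 2.1, -0.9]
gripper_width: 19.6
t 12.325 pos [542.15 186.6  284.74] yaw 142.98 ang 143.36 rad 57.14 Ftan(ccw push resisted) 2.74 Frad -0.09 Fz -0.93 w 19.58 q6 -35.1
time_s: 12.58
ee_pos: [541.6, 185.8, 284.7]
ee_rot: [-180.0, -0.0, 144.0]
force: [0.9, 1.7, 0.4]
gripper_width: 20.1
t 12.575 pos [541.56 185.81 284.73] yaw 143.98 ang 144.35 rad 57.15 Ftan(ccw push resisted) 1.93 Frad 0.27 Fz 0.43 w 20.07 q6 -36.2
```

```bash
python3 -m jog '[[0.02,0,-0.001,0,0,0,-0.0175],[0.02,0,0,0,0,0,0]]'
python3 -c "
from h import *
tang()"
python3 -m jog '[[0.02,0,-0.001,0,0,0,-0.0175],[0.02,0,0,0,0,0,0]]'
python3 -c "
from h import *
tang()"
```

```text
time_s: 12.82
ee_pos: [541.0, 185.0, 284.7]
ee_rot: [-180.0, -0.0, 145.0]
force: [0.7, 1.8, 0.8]
gripper_width: 19.9
t 12.825 pos [541.   185.04 284.72] yaw 144.98 ang 145.3 rad 57.17 Ftan(ccw push resisted) 1.91 Frad 0.47 Fz 0.83 w 19.86 q6 -37.2
time_s: 13.08
ee_pos: [540.5, 184.3, 284.7]
ee_rot: [-180.0, -0.0, 146.0]
force: [1.0, 2.9, 0.6]
gripper_width: 19.6
t 13.075 pos [540.47 184.27 284.72] yaw 145.99 ang 146.24 rad 57.17 Ftan(ccw push resisted) 2.96 Frad 0.79 Fz 0.65 w 19.64 q6 -38.3
```

```bash
python3 -m jog '[[0.02,0,-0.001,0,0,0,-0.0175],[0.02,0,0,0,0,0,0]]'
python3 -c "
from h import *
tang()"
python3 -m jog '[[0.02,0,-0.001,0,0,0,-0.0175],[0.02,0,0,0,0,0,0]]'
python3 - <<'E'
from h import *
tang()
f=vision.grab_frame("wrist"); crop(f,165,140,180,120,4,"pics/w11.png")
tang()
E
```

```text
time_s: 13.32
ee_pos: [540.1, 183.6, 284.7]
ee_rot: [180.0, 0.0, 147.0]
force: [1.2, 3.8, -0.3]
gripper_width: 20.0
t 13.325 pos [540.12 183.63 284.72] yaw 146.98 ang 146.97 rad 57.11 Ftan(ccw push resisted) 3.88 Frad 1.09 Fz -0.28 w 20.02 q6 -39.4
time_s: 13.58
ee_pos: [539.7, 183.0, 284.7]
ee_rot: [179.9, 0.0, 148.0]
force: [2.6, 5.1, -1.6]
gripper_width: 20.0
t 13.575 pos [539.73 183.01 284.71] yaw 148.0 ang 147.7 rad 57.1 Ftan(ccw push resisted) 5.67 Frad 0.5 Fz -1.55 w 20.05 q6 -40.5
t 13.625 pos [539.75 183.01 284.73] yaw 147.99 ang 147.7 rad 57.09 Ftan(ccw push resisted) 6.59 Frad -0.42 Fz -0.68 w 20.1 q6 -40.5
```

View pics/w11.png

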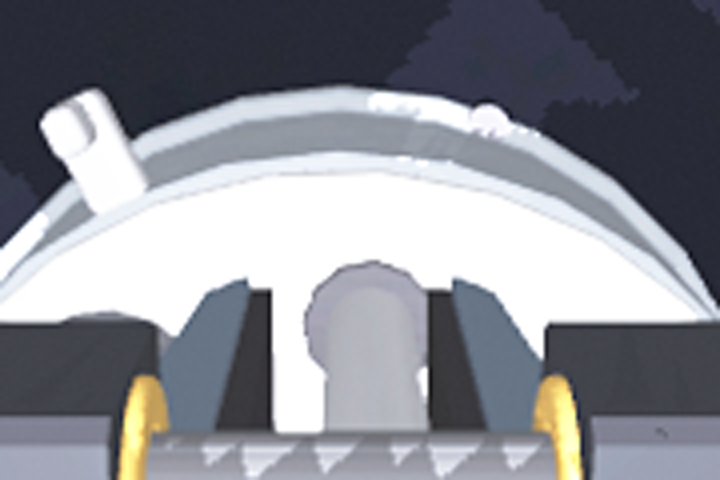

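```bash
python3 -m jog '[[0.02,0,-0.001,0,0,0,-0.0175],[0.02,0,0,0,0,0,0]]'
python3 -c "
from h import *
tang()"
python3 -m jog '[[0.02,0,-0.0007,0,0,0,-0.0122],[0.02,0,0,0,0,0,0]]'
python3 -c "
from h import *
tang()"
```

```text
time_s: 13.88
ee_pos: [539.5, 182.5, 284.7]
ee_rot: [179.8, 0.0, 149.0]
force: [3.3, 5.9, -1.3]
gripper_width: 20.3
t 13.875 pos [539.49 182.51 284.72] yaw 148.98 ang 148.25 rad 57.05 Ftan(ccw push resisted) 6.76 Frad 0.35 Fz -1.29 w 20.26 q6 -41.5
time_s: 14.12
ee_pos: [539.4, 182.2, 284.7]
ee_rot: [179.8, 0.1, 149.7]
force: [4.7, 7.6, -1.4]
gripper_width: 19.9
t 14.125 pos [539.37 182.18 284.71] yaw 149.67 ang 148.6 rad 56.97 Ftan(ccw push resisted) 8.95 Frad -0.01 Fz -1.45 w 19.89 q6 -42.3
```

```bash
python3 -m jog '[[0.02,0,-0.0009,0,0,0,-0.0157],[0.02,0,0,0,0,0,0]]'
python3 -c "
from h import *
tang()"
python3 -m jog '[[0.02,0,0,0,0,0,0],[0.02,0,0,0,0,0,0]]'
python3 -c "
from h import *
tang()"
```

```text
time_s: 14.38
ee_pos: [539.0, 181.5, 284.7]
ee_rot: [179.7, 0.1, 150.6]
force: [4.9, 7.1, -3.8]
gripper_width: 20.0
t 14.375 pos [538.96 181.5  284.74] yaw 150.57 ang 149.4 rad 56.98 Ftan(ccw push resisted) 8.62 Frad -0.59 Fz -3.8 w 20.05 q6 -43.2
time_s: 14.62
ee_pos: [539.0, 181.5, 284.7]
ee_rot: [179.7, 0.1, 150.6]
force: [4.4, 8.4, -2.3]
gripper_width: 19.8
t 14.625 pos [538.96 181.51 284.73] yaw 150.57 ang 149.4 rad 56.98 Ftan(ccw push resisted) 9.48 Frad 0.52 Fz -2.31 w 19.77 q6 -43.2
```

```bash
python3 -m jog '[[0.02,0,-0.0005,0,0,0,-0.0087],[0.02,0,0,0,0,0,0]]'
python3 -c "
from h import *
tang()"
python3 -m jog '[[0.02,0,0,0,0,0,0]]'
python3 -c "
from h import *
tang()"
```

```text
time_s: 14.88
ee_pos: [538.8, 181.3, 284.7]
ee_rot: [179.7, 0.1, 151.1]
force: [5.1, 9.4, -3.5]
gripper_width: 19.8
t 14.875 pos [538.84 181.3  284.73] yaw 151.06 ang 149.64 rad 56.97 Ftan(ccw push resisted) 10.73 Frad 0.37 Fz -3.54 w 19.81 q6 -43.8
time_s: 15.0
ee_pos: [538.9, 181.3, 284.7]
ee_rot: [179.7, 0.1, 151.1]
force: [5.4, 9.7, -3.4]
gripper_width: 20.3
t 15.0 pos [538.86 181.29 284.72] yaw 151.06 ang 149.63 rad 56.95 Ftan(ccw push resisted) 11.14 Frad 0.21 Fz -3.37 w 20.3 q6 -43.8
```

```bash
python3 -m jog '[[0.02,0,0,0,0,0,0],[0.02,0,0,0,0,0,0],[0.02,0,0,0,0,0,0]]'
python3 - <<'E'
from h import *
tang()
f=vision.grab_frame("wrist"); crop(f,165,140,180,120,4,"pics/w12.png")
g=vision.grab_frame("side"); crop(g,150,150,160,150,5,"pics/s12.png")
tang()
E
```

```text
time_s: 15.38
ee_pos: [538.9, 181.3, 284.7]
ee_rot: [179.7, 0.1, 151.1]
force: [5.2, 9.6, -3.1]
gripper_width: 20.5
t 15.375 pos [538.86 181.3  284.73] yaw 151.06 ang 149.62 rad 56.96 Ftan(ccw push resisted) 10.96 Frad 0.35 Fz -3.11 w 20.46 q6 -43.8
t 15.475 pos [538.86 181.28 284.74] yaw 151.06 ang 149.65 rad 56.95 Ftan(ccw push resisted) 9.99 Frad -0.57 Fz -3.55 w 20.22 q6 -43.8
```

View pics/w12.png

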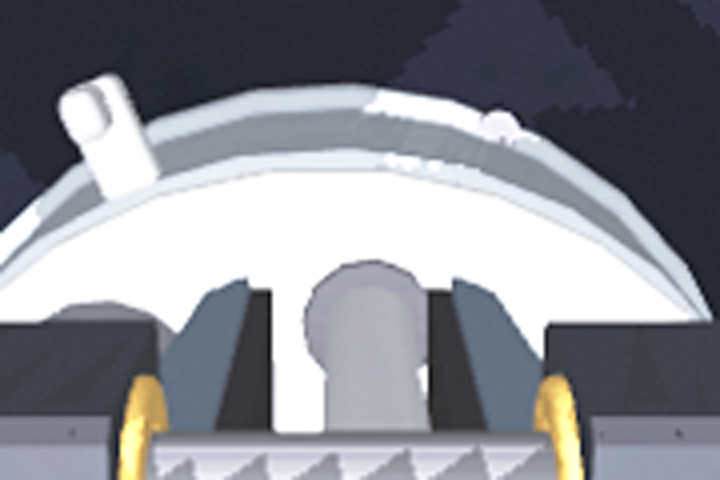

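View pics/s12.png

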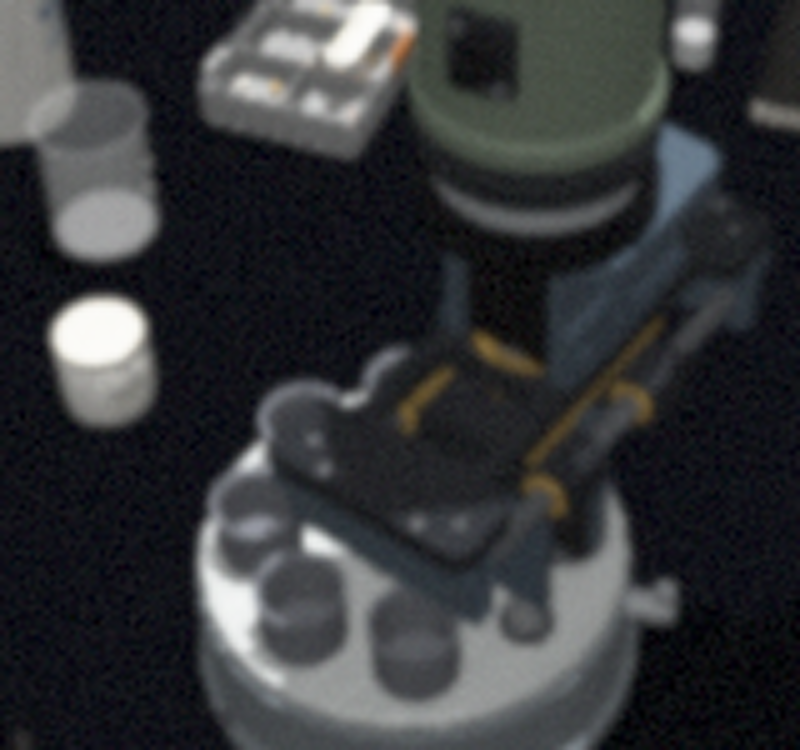

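```bash
python3 -m jog '[[0.02,0,-0.0004,0,0,0,-0.007],[0.02,0,0,0,0,0,0]]'
python3 -c "
from h import *
tang()"
python3 -m jog '[[0.02,0,0,0,0,0,0]]'
python3 - <<'E'
from h import *
tang()
g=vision.grab_frame("side")
tang()
def s(u,v): return 150+(u+.5)/5-.5,150+(v+.5)/5-.5
h=np.array([586.2,155.0])
for q in [(471,655),(500,640),(527,622)]:
    p=atz(g,*s(*q),60)[:2]; print(p,np.hypot(*(p-h)),np.degrees(np.arctan2(*(p-h)[::-1])))
E
```

```text
time_s: 15.72
ee_pos: [538.7, 180.9, 284.7]
ee_rot: [179.7, 0.1, 151.5]
force: [6.1, 9.0, -4.9]
gripper_width: 19.9
t 15.725 pos [538.69 180.94 284.74] yaw 151.46 ang 150.02 rad 56.92 Ftan(ccw push resisted) 10.83 Frad -0.84 Fz -4.93 w 19.85 q6 -44.2
time_s: 15.85
ee_pos: [538.7, 181.0, 284.7]
ee_rot: [179.7, 0.1, 151.5]
force: [5.9, 9.0, -3.7]
gripper_width: 20.0
t 15.85 pos [538.68 180.96 284.74] yaw 151.46 ang 150.02 rad 56.95 Ftan(ccw push resisted) 10.72 Frad -0.65 Fz -3.68 w 19.97 q6 -44.2
t 15.9 pos [538.67 180.96 284.73] yaw 151.46 ang 150.02 rad 56.95 Ftan(ccw push resisted) 10.96 Frad 0.64 Fz -3.64 w 19.64 q6 -44.2
[558.09641499 202.95059111] 55.57940876076883 120.3743394129613
[548.38655265 195.09926798] 55.116314216387984 133.3195256664578
[539.44361379 185.89902818] 56.04381851817741 146.54121799054508
```

```bash
python3 -m jog '[[0.02,0,-0.0004,0,0,0,-0.007],[0.02,0,0,0,0,0,0],[0.02,0,0,0,0,0,0]]'
python3 -c "
from h import *
tang()"
python3 -m jog '[[0.02,0,0,0,0,0,0],[0.02,0,0,0,0,0,0]]'
python3 -c "
from h import *
tang()"
python3 -m jog '[[0.02,0,0.0008,0,0,0,0.014],[0.02,0,0,0,0,0,0]]'
python3 -c "
from h import *
tang()"
```

```text
time_s: 16.27
ee_pos: [538.6, 180.8, 284.8]
ee_rot: [179.7, 0.1, 151.9]
force: [5.6, 9.9, -3.8]
gripper_width: 19.9
t 16.275 pos [538.61 180.76 284.75] yaw 151.86 ang 150.23 rad 56.9 Ftan(ccw push resisted) 11.33 Frad 0.09 Fz -3.81 w 19.91 q6 -44.6
time_s: 16.52
ee_pos: [538.6, 180.8, 284.7]
ee_rot: [179.7, 0.1, 151.9]
force: [6.6, 10.5, -4.0]
gripper_width: 20.2
t 16.525 pos [538.59 180.79 284.72] yaw 151.86 ang 150.21 rad 56.94 Ftan(ccw push resisted) 12.41 Frad -0.5 Fz -3.99 w 20.15 q6 -44.6
time_s: 16.77
ee_pos: [538.8, 181.1, 284.7]
ee_rot: [179.7, 0.1, 151.1]
force: [3.6, 8.1, -2.3]
gripper_width: 20.0
t 16.775 pos [538.75 181.13 284.72] yaw 151.07 ang 149.83 rad 56.97 Ftan(ccw push resisted) 8.8 Frad 0.95 Fz -2.3 w 19.96 q6 -43.8
```

```bash
python3 -m jog '[[0.02,0,0.0008,0,0,0,0.014],[0.02,0,0,0,0,0,0]]'
python3 -c "
from h import *
tang()"
python3 -m jog '[[0.02,0,0.0008,0,0,0,0.014],[0.02,0,0,0,0,0,0]]'
python3 -c "
from h import *
tang()"
python3 -m jog '[[0.02,0,0.001,0,0,0,0.0175],[0.02,0,0,0,0,0,0]]'
python3 -c "
from h import *
tang()
f=vision.grab_frame('wrist'); crop(f,165,140,180,120,4,'pics/w13.png')"
```

```text
time_s: 17.02
ee_pos: [539.0, 181.6, 284.7]
ee_rot: [179.8, 0.1, 150.3]
force: [4.1, 7.1, -2.3]
gripper_width: 20.0
t 17.025 pos [538.97 181.63 284.7 ] yaw 150.27 ang 149.29 rad 57.03 Ftan(ccw push resisted) 8.24 Frad 0.12 Fz -2.27 w 20.04 q6 -42.9
time_s: 17.27
ee_pos: [539.2, 182.1, 284.7]
ee_rot: [179.8, 0.0, 149.5]
force: [4.4, 6.3, -1.1]
gripper_width: 20.4
t 17.275 pos [539.24 182.1  284.72] yaw 149.47 ang 148.74 rad 57.04 Ftan(ccw push resisted) 7.7 Frad -0.49 Fz -1.08 w 20.44 q6 -42.0
time_s: 17.52
ee_pos: [539.5, 182.7, 284.7]
ee_rot: [179.9, 0.0, 148.5]
force: [2.2, 5.4, -1.1]
gripper_width: 20.2
t 17.525 pos [539.51 182.67 284.72] yaw 148.48 ang 148.11 rad 57.11 Ftan(ccw push resisted) 5.72 Frad 0.97 Fz -1.08 w 20.21 q6 -41.0
```

View pics/w13.png

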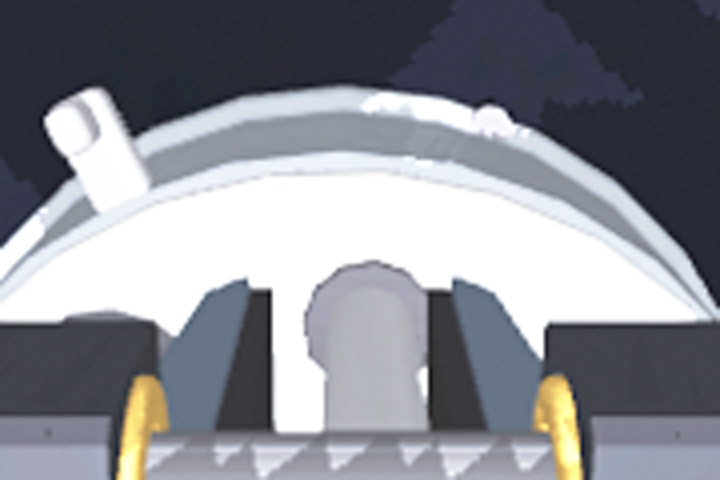

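Run:
```python
from h import *
tang()
e=arc(list(148.5-np.arange(1,12)*8),start=(539.5,182.7,285,148.5))
```

```text
t 17.575 pos [539.49 182.69 284.73] yaw 148.49 ang 148.1 rad 57.14 Ftan(ccw push resisted) 5.87 Frad 0.11 Fz -1.09 w 20.19 q6 -41.0
[[0.02,0.0,0.0076,-0.0,0,0,0.14],[0.02,-0.0005,0.0081,-0.0,0,0,0.139],[0.02,-0.0006,0.008,-0.0,0,0,0.14],[0.02,-0.0006,0.008,-0.0,0,0,0.14],[0.02,-0.0005,0.008,-0.0,0,0,0.139],[0.02,-0.0006,0.0081,-0.0,0,0,0.14],[0.02,-0.0006,0.008,-0.0,0,0,0.139],[0.02,-0.0005,0.008,-0.0,0,0,0.14],[0.02,-0.0006,0.0081,-0.0,0,0,0.14],[0.02,-0.0005,0.008,-0.0,0,0,0.139],[0.02,-0.0006,0.008,-0.0,0,0,0.14]]
end 616.4 202.7 285.0 60.49
```

```bash
python3 -m jog '[[0.02,0,0.0076,0,0,0,0.14],[0.02,-0.0005,0.0081,0,0,0,0.139],[0.02,-0.0006,0.008,0,0,0,0.14],[0.02,-0.0006,0.008,0,0,0,0.14],[0.02,-0.0005,0.008,0,0,0,0.139],[0.02,-0.0006,0.0081,0,0,0,0.14],[0.02,-0.0006,0.008,0,0,0,0.139],[0.02,-0.0005,0.008,0,0,0,0.14],[0.02,-0.0006,0.0081,0,0,0,0.14],[0.02,-0.0005,0.008,0,0,0,0.139],[0.02,-0.0006,0.008,0,0,0,0.14]]'
python3 - <<'E'
from h import *
tang()
e=arc(list(60.5-np.arange(1,9)*7)+[0,-3,-4.5],start=(616.4,202.7,285,60.49))
E
```

```text
time_s: 18.95
ee_pos: [613.5, 202.8, 283.7]
ee_rot: [-179.5, 0.3, 60.2]
force: [-7.3, 5.5, 2.3]
gripper_width: 20.3
t 18.95 pos [613.5  202.83 283.72] yaw 60.2 ang 63.13 rad 56.42 Ftan(ccw push resisted) -8.98 Frad 1.62 Fz 2.35 w 20.26 q6 46.9
[[0.02,-0.0004,0.007,-0.0,0,0,0.122],[0.02,-0.0004,0.0071,-0.0,0,0,0.122],[0.02,-0.0005,0.007,-0.0,0,0,0.122],[0.02,-0.0004,0.007,-0.0,0,0,0.123],[0.02,-0.0004,0.0071,-0.0,0,0,0.122],[0.02,-0.0005,0.007,-0.0,0,0,0.122],[0.02,-0.0004,0.007,-0.0,0,0,0.122],[0.02,-0.0004,0.0071,-0.0,0,0,0.122],[0.02,-0.0002,0.0045,-0.0,0,0,0.079],[0.02,-0.0001,0.003,-0.0,0,0,0.052],[0.02,0.0,0.0015,-0.0,0,0,0.026]]
end 645.5 148.0 285.0 -4.48
```

```bash
python3 -m jog '[[0.02,-0.0004,0.007,0,0,0,0.122],[0.02,-0.0004,0.0071,0,0,0,0.122],[0.02,-0.0005,0.007,0,0,0,0.122],[0.02,-0.0004,0.007,0,0,0,0.123],[0.02,-0.0004,0.0071,0,0,0,0.122],[0.02,-0.0005,0.007,0,0,0,0.122],[0.02,-0.0004,0.007,0,0,0,0.122],[0.02,-0.0004,0.0071,0,0,0,0.122],[0.02,-0.0002,0.0045,0,0,0,0.079],[0.02,-0.0001,0.003,0,0,0,0.052],[0.02,0,0.0015,0,0,0,0.026],[0.02,0,0,0,0,0,0]]'
python3 - <<'E'
from h import *
tang()
f=vision.grab_frame("wrist"); crop(f,165,140,180,120,4,"pics/w14.png")
g=vision.grab_frame("side"); crop(g,150,150,160,150,5,"pics/s14.png")
g=vision.grab_frame("top"); crop(g,140,140,100,90,6,"pics/t14.png")
tang()
E
```

```text
time_s: 20.45
ee_pos: [644.7, 147.0, 284.3]
ee_rot: [179.9, 0.1, -4.5]
force: [-1.0, 0.2, 0.3]
gripper_width: 19.9
t 20.45 pos [644.7  147.01 284.27] yaw -4.48 ang -5.53 rad 56.97 Ftan(ccw push resisted) -0.11 Frad -1.03 Fz 0.33 w 19.93 q6 106.4
t 20.6 pos [644.94 147.33 284.53] yaw -4.48 ang -5.19 rad 57.18 Ftan(ccw push resisted) 0.27 Frad 0.57 Fz -0.05 w 19.95 q6 106.4
```

View pics/w14.png

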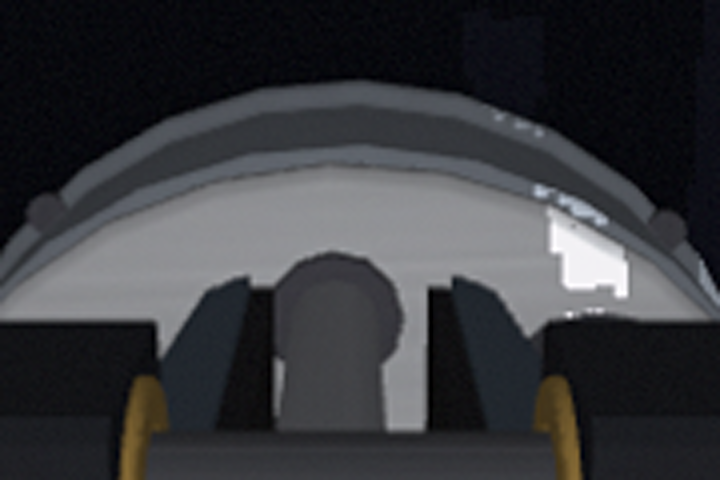

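View pics/s14.png

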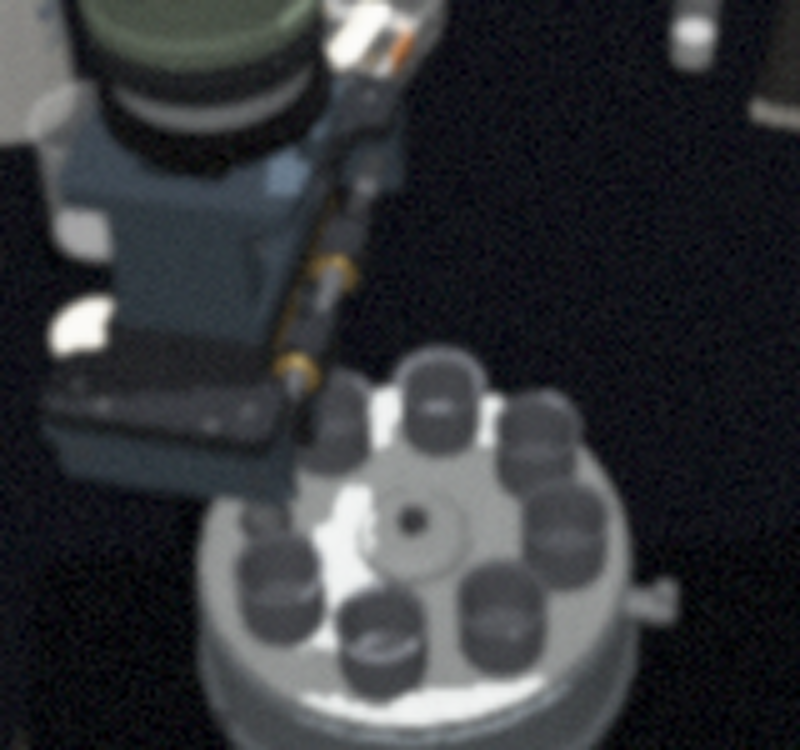

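```bash
python3 -m jog '[[0.02,0,0.002,0,0,0,0.035],[0.02,0,0.0015,0,0,0,0.025],[0.02,0,0,0,0,0,0],[0.02,0,0,0,0,0,0]]'
python3 - <<'E'
from h import *
tang()
f=vision.grab_frame("wrist"); crop(f,165,140,180,120,4,"pics/w15.png")
tang()
E
```

```text
time_s: 21.1
ee_pos: [644.9, 144.0, 284.7]
ee_rot: [180.0, -0.0, -7.9]
force: [0.7, -0.6, 0.5]
gripper_width: 20.0
t 21.1 pos [644.86 143.96 284.69] yaw -7.95 ang -8.54 rad 57.5 Ftan(ccw push resisted) 0.47 Frad 0.73 Fz 0.49 w 20.04 q6 109.5
t 21.15 pos [644.86 144.01 284.7 ] yaw -7.94 ang -8.49 rad 57.49 Ftan(ccw push resisted) -0.12 Frad -0.71 Fz -0.37 w 20.09 q6 109.5
```

View pics/w15.png

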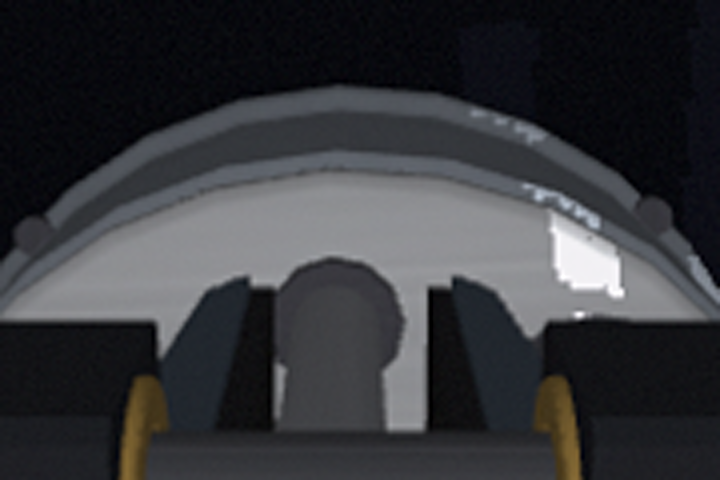

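View pics/t14.png

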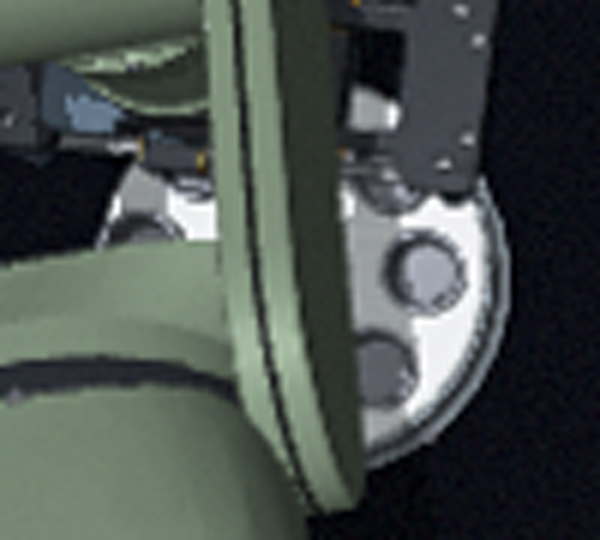

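```bash
python3 -m jog '[[0.032,0,-0.0022,0,0,0,0],[0.032,0,0,0,0,0,0],[0.032,0,0,0,0,0,0],[0.032,0,0,-0.02,0,0,0],[0.032,0,0,-0.045,0,0,0],[0.05,0,0,-0.05,0,0,0]]'
python3 - <<'E'
from h import *
tang()
s=status.state()
p=C+58*np.array([np.cos(np.radians(173.5)),np.sin(np.radians(173.5))]); print(p)
plan([(4,p[0],p[1],390,-6.5),(2,p[0],p[1],390,-6.5)],start=(644.7,146.2,400,-8),op=0.05)
E
```

```text
time_s: 21.9
ee_pos: [645.0, 146.2, 400.1]
ee_rot: [180.0, 0.1, -7.9]
force: [0.9, 0.4, -0.2]
gripper_width: 39.1
t 21.9 pos [645.01 146.19 400.14] yaw -7.95 ang -6.32 rad 57.36 Ftan(ccw push resisted) -0.49 Frad 0.83 Fz -0.22 w 39.06 q6 109.7
[530.37283237 159.0657864 ]
[[0.05,-0.0288,0.0008,0.0025,0,0,-0.007],[0.05,-0.0287,0.0006,0.0025,0,0,-0.006],[0.05,-0.0288,0.0004,0.0025,0,0,-0.007],[0.05,-0.0287,0.0002,0.0025,0,0,-0.006],[0.05,-0.0,0.0,-0.0,0,0,-0.0],[0.05,-0.0,0.0,-0.0,0,0,-0.0]]
end 530.4 159.1 390.0 -6.51
```

```bash
python3 -m jog '[[0.07,-0.0288,0.0008,0.0025,0,0,-0.007],[0.07,-0.0287,0.0006,0.0025,0,0,-0.006],[0.07,-0.0288,0.0004,0.0025,0,0,-0.007],[0.07,-0.0287,0.0002,0.0025,0,0,-0.006],[0.07,0,0,0,0,0,0],[0.07,0,0,0,0,0,0],[0.07,0,0,0,0,0,0]]'
python3 - <<'E'
from h import *
import pickle
tang()
f=vision.grab_frame("wrist"); cv2.imwrite("pics/w16.png",f["color"]); crop(f,165,140,180,120,4,"pics/w16c.png"); pickle.dump(f,open("w16.pkl","wb"))
g=vision.grab_frame("side"); crop(g,150,180,160,140,5,"pics/s16.png");pickle.dump(g,open("s16.pkl","wb"))
s=status.state(); print(s["ee_pos"],s["ee_rot"])
E
```

```text
time_s: 22.78
ee_pos: [531.8, 158.9, 389.7]
ee_rot: [-180.0, -0.0, -6.5]
force: [0.0, 0.4, -0.1]
gripper_width: 70.2
t 22.775 pos [531.79 158.94 389.68] yaw -6.48 ang 173.46 rad 56.58 Ftan(ccw push resisted) 0.4 Frad 0.01 Fz -0.14 w 70.17 q6 111.9
[531.61220789 158.89170482 389.47364935] [-1.79995111e+02 -1.19885710e-02 -6.48470957e+00]
```

View pics/w16c.png

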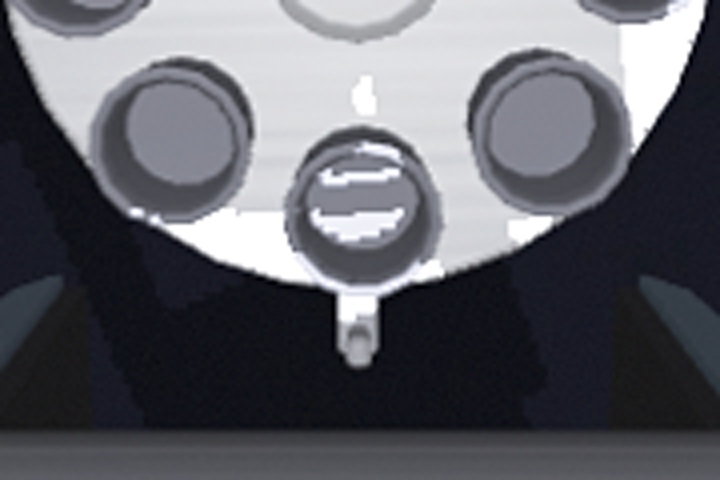

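View pics/s16.png

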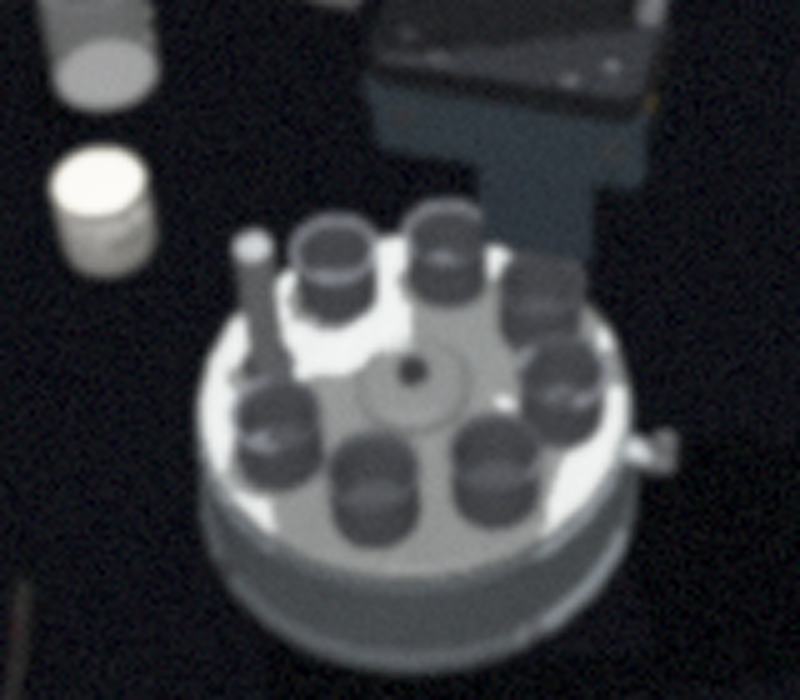

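Run:
```python
from h import *
import pickle
f=pickle.load(open("w16.pkl","rb"))
def t(u,v): return 165+(u+.5)/4-.5,140+(v+.5)/4-.5
c0=atz(f,*t(363.5,219),88);cl=atz(f,*t(171.5,145),88);cr=atz(f,*t(551.5,136),88)
fl=atz(f,*t(361,203),62)
pt=atz(f,*t(358,350),60); 
print("cup",c0,"floor",fl,"cl",cl,"cr",cr,"ptr",pt)
m=(cl+cr)/2; d=cl-cr; print("chord",np.hypot(*d[:2]),"expected",2*58*np.sin(np.pi/4), "ang of radial", np.degrees(np.arctan2(d[0],-d[1])))
# center from the three cups
u=np.array([d[1],-d[0]])/np.hypot(*d[:2]); 
cc=m[:2]+0; n=np.array([-d[1],d[0]])/np.hypot(*d[:2]); 
if n[0]<0:n=-n
ctr=m[:2]+n*58*np.cos(np.pi/4); print("center",ctr, "c0 dist",np.hypot(*(c0[:2]-ctr)),"post dir", np.degrees(np.arctan2(*(ctr-c0[:2])[::-1])),"ptr dir",np.degrees(np.arctan2(*(ctr-pt[:2])[::-1])))
g=pickle.load(open("s16.pkl","rb"))
def s(u,v): return 150+(u+.5)/5-.5,180+(v+.5)/5-.5
p=atz(g,*s(252,246),130);h=atz(g,*s(411,370),75);q=atz(g,*s(668,450),60);print("side",p,h,q,np.degrees(np.arctan2(*(p-h)[:2][::-1])),np.degrees(np.arctan2(*(h-q)[:2][::-1])))
r=vision.find_in("side","headspace_vial");print(r[:2])
```

```text
cup [530.66023302 156.33924423  88.        ] floor [528.40426601 156.92006037  62.        ] cl [551.40406906 195.19665729  88.        ] cr [544.16661659 114.5880446   88.        ] ptr [491.60878642 161.76000331  60.        ]
chord 80.9328682213115 expected 82.02438661763951 ang of radial 174.8694495250814
center [588.6332218  151.22481999] c0 dist 58.19815086300434 post dir -5.0416278131606145 ptr dir -6.197056476673013
side [644.48603626 148.62490536 130.        ] [586.96510022 155.05817297  75.        ] [488.24368237 169.94780647  60.        ] -6.381565479355389 -8.576975054481064
[{'location': [590.7, 163.1, 64.2], 'p': 0.73}]
```

Run:
```python
from h import *
plan([(9,497,-229.5,360,-6.5)],start=(531.3,158.9,389.6,-6.48),op=0.07)
```

```text
[[0.07,0.0011,0.0433,0.0033,0,0,0.0],[0.07,0.0011,0.0433,0.0033,0,0,0.0],[0.07,0.0011,0.0433,0.0033,0,0,0.0],[0.07,0.0011,0.0433,0.0033,0,0,0.0],[0.07,0.0011,0.0433,0.0033,0,0,0.0],[0.07,0.0011,0.0433,0.0033,0,0,0.0],[0.07,0.0011,0.0433,0.0033,0,0,0.0],[0.07,0.001,0.0433,0.0032,0,0,0.0],[0.07,0.0011,0.0434,0.0033,0,0,0.0]]
end 497.0 -229.5 360.0 -6.48
```

```bash
python3 -m jog '[[0.07,0.0011,0.0433,0.0033,0,0,0],[0.07,0.0011,0.0433,0.0033,0,0,0],[0.07,0.0011,0.0433,0.0033,0,0,0],[0.07,0.0011,0.0433,0.0033,0,0,0],[0.07,0.0011,0.0433,0.0033,0,0,0],[0.07,0.0011,0.0433,0.0033,0,0,0],[0.07,0.0011,0.0433,0.0033,0,0,0],[0.07,0.001,0.0433,0.0032,0,0,0],[0.07,0.0011,0.0434,0.0033,0,0,0],[0.07,0,0,0,0,0,0],[0.07,0,0,0,0,0,0],[0.07,0,0,0,0,0,0]]'
python3 - <<'E'
from h import *
import pickle
f=vision.grab_frame("wrist"); cv2.imwrite("pics/w17.png",f["color"]); crop(f,165,140,180,120,4,"pics/w17c.png"); pickle.dump(f,open("w17.pkl","wb"))
s=status.state(); print(s["ee_pos"],s["ee_rot"],s["time_s"])
E
```

```text
time_s: 24.42
ee_pos: [496.9, -228.5, 360.1]
ee_rot: [-180.0, -0.0, -6.4]
force: [0.3, 0.3, 0.0]
gripper_width: 69.8
[ 496.91993109 -228.4818103   360.15836242] [-1.79987516e+02 -9.55842804e-03 -6.37602827e+00] 24.475
```

View pics/w17c.png

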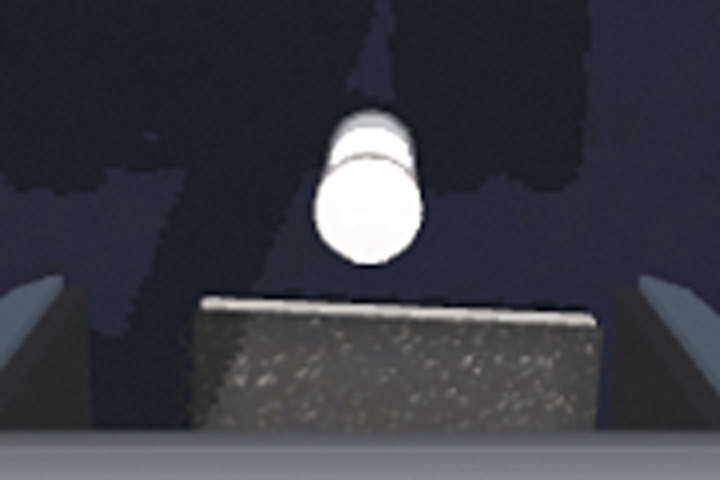

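Run:
```python
from h import *
import pickle
f=pickle.load(open("w17.pkl","rb"))
def t(u,v): return 165+(u+.5)/4-.5,140+(v+.5)/4-.5
p=atz(f,*t(369,210),62); print(p, [np.hypot(*(atz(f,*t(a,210),62)-atz(f,*t(b,210),62))[:2]) for a,b in [(314.5,423)]])
d=f["depth"]; u,v=t(369,210); print(d[int(v),int(u)]); 
fl=K(f); z=d[int(v),int(u)]; o,r=ray(f,u,v); print(o+r*z)
for uu,vv in [(400,360),(250,380),(300,330)]:
    u,v=t(uu,vv); o,r=ray(f,u,v); print("pad",o+r*d[int(v),int(u)])
plan([(4,p[0],p[1],240,-6.5),(2,p[0],p[1],223,-6.5)],start=(496.9,-228.5,360.1,-6.4),op=0.05)
```

```text
[ 498.2337194  -232.50926786   62.        ] [np.float64(23.10857853683161)]
287.0833
[ 497.74184788 -232.48548301   59.87563612]
pad [ 446.33651205 -235.59879973   12.29935044]
pad [ 445.40718306 -196.48693722   12.74553632]
pad [ 457.4337999  -210.96697113   12.78091058]
[[0.05,0.0004,0.001,0.03,0,0,0.0],[0.05,0.0005,0.0009,0.03,0,0,0.001],[0.05,0.0004,0.001,0.0301,0,0,0.0],[0.05,0.0005,0.0009,0.03,0,0,0.001],[0.05,-0.0,0.0,0.0085,0,0,-0.0],[0.05,-0.0,0.0,0.0085,0,0,-0.0]]
end 498.3 -232.5 223.0 -6.51
```

```bash
python3 -m jog '[[0.05,0.0004,0.001,0.03,0,0,0],[0.05,0.0005,0.0009,0.03,0,0,0.001],[0.05,0.0004,0.001,0.0301,0,0,0],[0.05,0.0005,0.0009,0.03,0,0,0.001],[0.05,0,0,0.0085,0,0,0],[0.05,0,0,0.0085,0,0,0],[0.05,0,0,0,0,0,0],[0.05,0,0,0,0,0,0]]' 15
python3 - <<'E'
from h import *
f=vision.grab_frame("wrist"); crop(f,165,140,180,120,4,"pics/w18c.png")
s=status.state(); print(s["ee_pos"],s["ee_rot"],s["time_s"],s["force"])
E
```

```text
time_s: 25.48
ee_pos: [498.4, -233.5, 223.8]
ee_rot: [180.0, -0.1, -6.6]
force: [0.1, -0.8, 0.1]
gripper_width: 50.0
[ 498.37173742 -233.50220526  223.7930938 ] [ 1.79969654e+02 -9.78956314e-02 -6.56884211e+00] 25.525 [ 0.14131471 -0.40295341  0.3303821 ]
```

View pics/w18c.png

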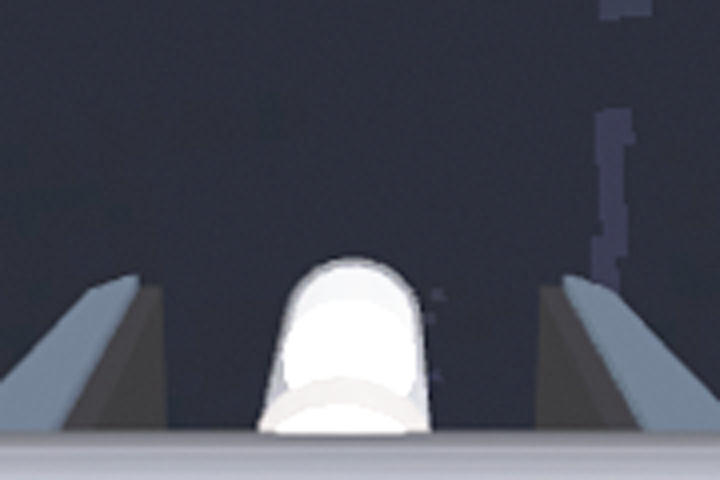

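```bash
python3 -m jog '[[0.01,0,0,0,0,0,0],[0.01,0,0,0,0,0,0],[0.01,0,0,0,0,0,0],[0.01,0,0,0,0,0,0],[0.01,0,0,0,0,0,0]]' 20
python3 -m jog '[[0.01,0,0,-0.005,0,0,0],[0.01,0,0,-0.015,0,0,0],[0.01,0,0,-0.02,0,0,0],[0.01,0,0,0,0,0,0]]'
python3 - <<'E'
from h import *
f=vision.grab_frame("wrist"); crop(f,165,140,180,120,4,"pics/w19c.png")
g=vision.grab_frame("side"); crop(g,220,70,140,120,5,"pics/s19.png")
s=status.state(); print(s["ee_pos"],s["ee_rot"],s["time_s"],s["force"],s["gripper_width"])
E
```

```text
time_s: 26.15
ee_pos: [498.1, -233.5, 223.0]
ee_rot: [180.0, -0.0, -6.6]
force: [-0.5, -0.3, 0.6]
gripper_width: 21.5
time_s: 26.65
ee_pos: [498.7, -233.7, 265.1]
ee_rot: [179.9, -0.3, -6.6]
force: [-0.4, 0.7, -1.6]
gripper_width: 21.3
[ 497.97499808 -233.32007319  263.20102784] [ 1.79996620e+02 -3.02037516e-02 -6.57216532e+00] 26.75 [-1.33391979  0.14471924 -0.74183505] 21.613327832982826
```

View pics/w19c.png

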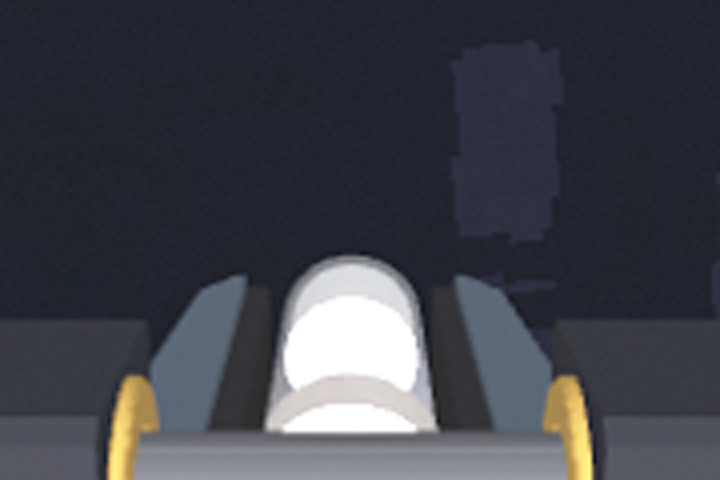

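View pics/s19.png

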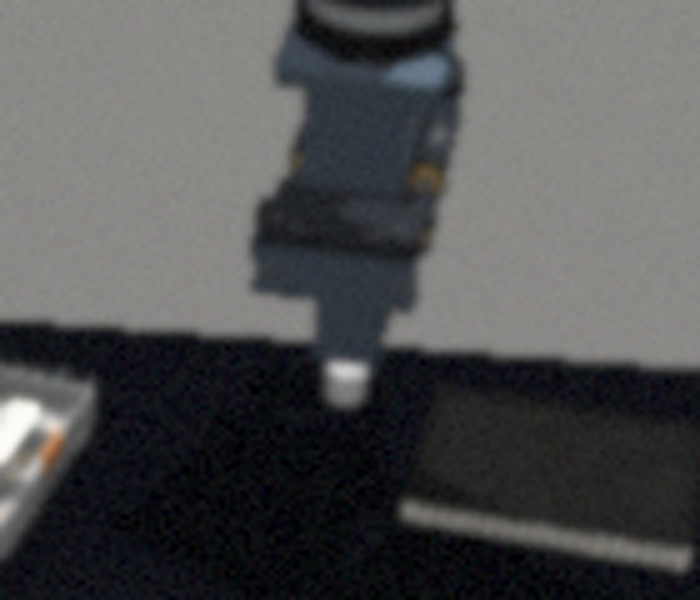

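Run:
```python
from h import *
plan([(2,500,-225,310,-6.5),(8,528.6,130,345,-6.5),(2,530.5,155.7,345,-6.5)],start=(498.0,-233.3,263.1,-6.57),op=0.01)
```

```text
[[0.01,0.0005,-0.0042,-0.0234,0,0,-0.001],[0.01,0.0005,-0.0043,-0.0235,0,0,-0.0],[0.01,-0.0015,-0.0445,-0.0044,0,0,-0.0],[0.01,-0.0015,-0.0445,-0.0044,0,0,-0.0],[0.01,-0.0015,-0.0445,-0.0044,0,0,-0.0],[0.01,-0.0015,-0.0445,-0.0044,0,0,-0.0],[0.01,-0.0015,-0.0445,-0.0044,0,0,-0.0],[0.01,-0.0014,-0.0445,-0.0043,0,0,-0.0],[0.01,-0.0015,-0.0445,-0.0044,0,0,-0.0],[0.01,-0.0014,-0.0444,-0.0043,0,0,-0.0],[0.01,-0.0005,-0.0129,-0.0,0,0,-0.0],[0.01,-0.0005,-0.0129,-0.0,0,0,-0.0]]
end 530.5 155.7 345.0 -6.51
```

```bash
python3 -m jog '[[0.01,0.0005,-0.0042,-0.0234,0,0,-0.001],[0.01,0.0005,-0.0043,-0.0235,0,0,0],[0.01,-0.0015,-0.0445,-0.0044,0,0,0],[0.01,-0.0015,-0.0445,-0.0044,0,0,0],[0.01,-0.0015,-0.0445,-0.0044,0,0,0],[0.01,-0.0015,-0.0445,-0.0044,0,0,0],[0.01,-0.0015,-0.0445,-0.0044,0,0,0],[0.01,-0.0014,-0.0445,-0.0043,0,0,0],[0.01,-0.0015,-0.0445,-0.0044,0,0,0],[0.01,-0.0014,-0.0444,-0.0043,0,0,0],[0.01,-0.0005,-0.0129,0,0,0,0],[0.01,-0.0005,-0.0129,0,0,0,0]]'
python3 -m jog '[[0.01,0,0,0,0,0,0],[0.01,0,0,0,0,0,0],[0.01,0,0,0,0,0,0]]'
python3 - <<'E'
from h import *
import pickle
f=vision.grab_frame("wrist"); cv2.imwrite("pics/w20.png",f["color"]); crop(f,165,140,180,120,4,"pics/w20c.png"); pickle.dump(f,open("w20.pkl","wb"))
g=vision.grab_frame("side"); crop(g,160,150,150,130,5,"pics/s20.png"); pickle.dump(g,open("s20.pkl","wb"))
g=vision.grab_frame("top"); crop(g,140,140,100,90,6,"pics/t20.png")
s=status.state(); print(s["ee_pos"],s["ee_rot"],s["time_s"],s["force"],s["gripper_width"])
E
```

```text
time_s: 28.25
ee_pos: [530.4, 155.8, 344.1]
ee_rot: [179.9, 0.1, -6.5]
force: [-0.2, -0.6, -0.3]
gripper_width: 21.5
time_s: 28.62
ee_pos: [530.6, 154.7, 344.8]
ee_rot: [180.0, 0.0, -6.6]
force: [0.3, -0.2, -0.7]
gripper_width: 21.1
[530.63957956 155.10228469 344.92929897] [-1.79996854e+02 -5.57096430e-03 -6.55939842e+00] 28.775 [ 0.37110808  0.05422829 -1.09001002] 21.149465974677042
```

View pics/w20c.png

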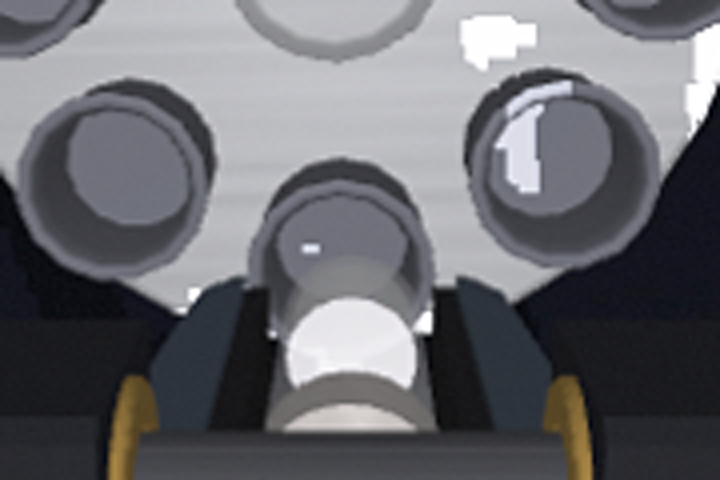

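View pics/s20.png

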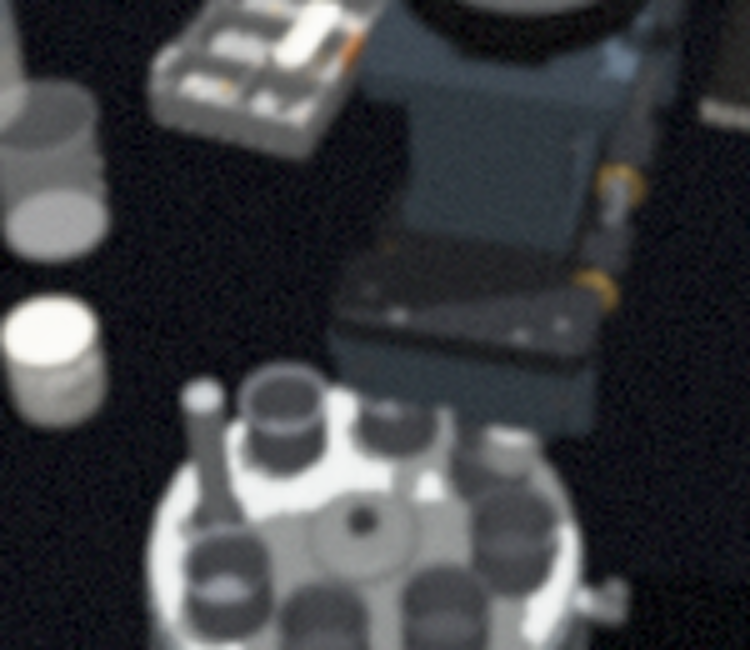

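View pics/t20.png

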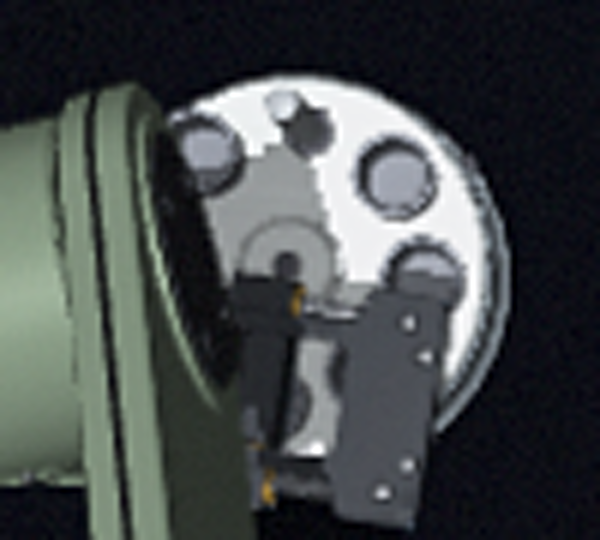

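Run:
```python
from h import *
import pickle
f=pickle.load(open("w20.pkl","rb"))
im=cv2.resize(f["color"],None,fx=4,fy=4,interpolation=cv2.INTER_CUBIC)
def circ(c,r,z,col):
    for a in np.linspace(0,2*np.pi,200):
        u,v=proj(f,(c[0]+r*np.cos(a),c[1]+r*np.sin(a),z)); cv2.circle(im,(int(round(4*u+1.5)),int(round(4*v+1.5))),0,col,-1)
circ((530.6,156.5),18,88,(0,0,255)); circ((530.6,156.5),13.5,88,(0,255,0))
circ((530.6,155.1),11,122,(255,255,0)); circ((530.6,155.1),11,345-223+62,(255,0,255))
cv2.imwrite("pics/w20o.png",im[560:1040,660:1380])
```

```text
(no output)
```

View pics/w20o.png

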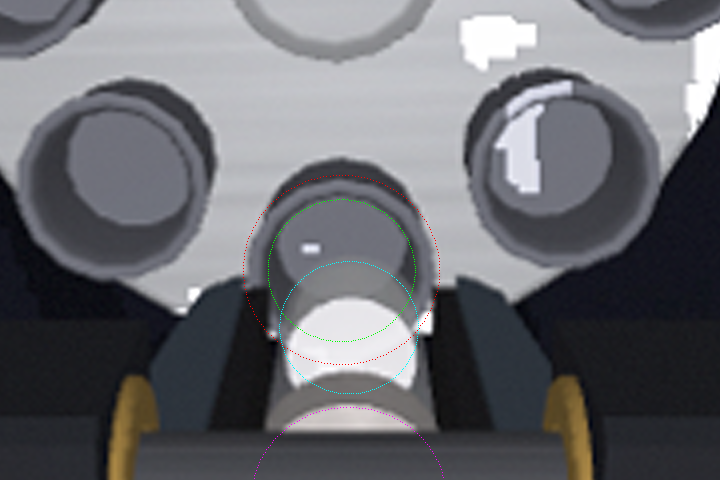

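```bash
python3 -m jog '[[0.01,-0.0006,-0.0012,0.01,0,0,0],[0.01,0,0,0.015,0,0,0],[0.01,0,0,0,0,0,0],[0.01,0,0,0,0,0,0],[0.01,0,0,0,0,0,0]]'
python3 - <<'E'
from h import *
s=status.state(); print(s["ee_pos"],s["ee_rot"],s["time_s"],s["force"],s["gripper_width"])
f=vision.grab_frame("wrist"); x,y,z=s["ee_pos"]
im=cv2.resize(f["color"],None,fx=4,fy=4,interpolation=cv2.INTER_CUBIC)
def circ(c,r,z,col):
    for a in np.linspace(0,2*np.pi,200):
        u,v=proj(f,(c[0]+r*np.cos(a),c[1]+r*np.sin(a),z)); cv2.circle(im,(int(round(4*u+1.5)),int(round(4*v+1.5))),0,col,-1)
circ((x,y),18,88,(0,0,255)); circ((x,y),11,z-223,(255,255,0))
cv2.imwrite("pics/w21.png",im[560:1040,660:1380])
E
```

```text
time_s: 29.4
ee_pos: [530.3, 156.9, 320.2]
ee_rot: [-180.0, -0.0, -6.5]
force: [-0.4, 0.7, -0.0]
gripper_width: 21.2
[530.33918458 156.94216597 320.15888525] [-1.79979524e+02 -4.07984718e-02 -6.51038266e+00] 29.4 [-0.43359518  0.6842896  -0.0074782 ] 21.195329799810935
```

View pics/w21.png

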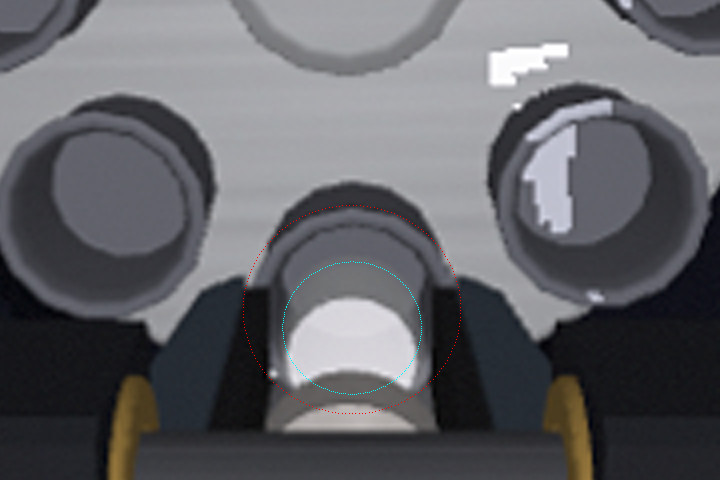

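```bash
python3 -m jog '[[0.01,-0.0003,0,0.01,0,0,0],[0.01,0,0,0.01,0,0,0],[0.01,0,0,0.008,0,0,0],[0.01,0,0,0.004,0,0,0],[0.01,0,0,0,0,0,0]]'
python3 - <<'E'
from h import *
s=status.state(); print(s["ee_pos"],s["ee_rot"],s["time_s"],s["force"],s["gripper_width"])
f=vision.grab_frame("wrist"); crop(f,165,140,180,120,4,"pics/w22.png")
g=vision.grab_frame("side"); crop(g,160,180,150,130,5,"pics/s22.png")
s=status.state(); print(s["ee_pos"],s["force"])
E
```

```text
time_s: 30.08
ee_pos: [529.9, 156.9, 287.4]
ee_rot: [180.0, 0.0, -6.5]
force: [-0.4, -0.5, 0.9]
gripper_width: 21.1
[529.86927222 156.887217   287.43410233] [ 1.79988169e+02  3.92186354e-02 -6.51540761e+00] 30.075 [-0.39393515 -0.50959445  0.86195011] 21.133935747763967
[530.00392238 156.92463113 288.02351176] [-0.78272082  0.13852601 -0.50150387]
```

View pics/w22.png

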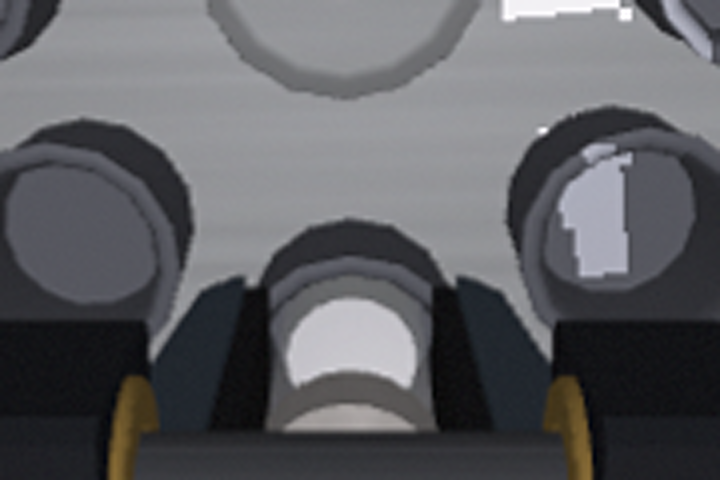

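View pics/s22.png

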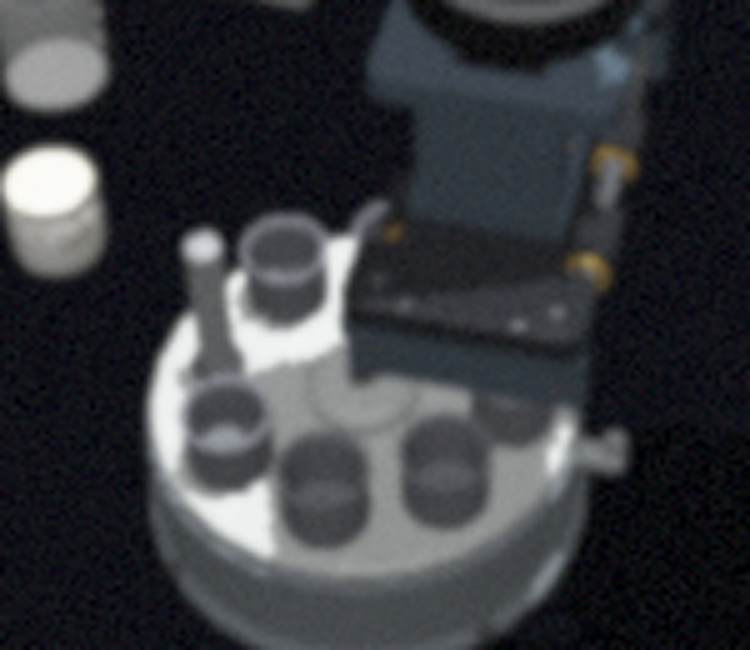

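```bash
python3 -m jog '[[0.01,0,0,0.0015,0,0,0],[0.01,0,0,0.001,0,0,0],[0.01,0,0,0,0,0,0],[0.01,0,0,0,0,0,0]]'
python3 - <<'E'
from h import *
s=status.state(); print(s["ee_pos"],s["ee_rot"],s["time_s"],s["force"],s["gripper_width"])
E
```

```text
time_s: 30.68
ee_pos: [529.9, 156.9, 285.4]
ee_rot: [-180.0, -0.0, -6.5]
force: [0.2, -0.1, 0.2]
gripper_width: 21.4
[529.88206946 156.904565   285.39967965] [-1.79993810e+02 -5.91546677e-03 -6.51341743e+00] 30.675 [ 0.1892553  -0.10969722  0.22348156] 21.441202608242673
```

```bash
python3 -m jog '[[0.026,0,0,0,0,0,0],[0.036,0,0,0,0,0,0],[0.036,0,0,0,0,0,0],[0.036,0,0,-0.01,0,0,0],[0.036,0,0,-0.025,0,0,0],[0.036,0,0,-0.04,0,0,0],[0.036,0,0,-0.05,0,0,0],[0.036,0,0,0,0,0,0],[0.036,0,0,0,0,0,0]]'
python3 - <<'E'
from h import *
import pickle
s=status.state(); print(s["ee_pos"],s["ee_rot"],s["time_s"],s["force"],s["gripper_width"])
f=vision.grab_frame("wrist"); crop(f,165,140,180,120,4,"pics/w23.png"); pickle.dump(f,open("w23.pkl","wb"))
g=vision.grab_frame("side"); crop(g,160,180,150,130,5,"pics/s23.png"); pickle.dump(g,open("s23.pkl","wb"))
E
```

```text
time_s: 31.8
ee_pos: [529.5, 156.8, 410.3]
ee_rot: [180.0, 0.0, -6.5]
force: [-0.5, 0.2, -0.8]
gripper_width: 36.2
[529.51501125 156.78892802 410.27940922] [ 1.79998007e+02  1.46431324e-02 -6.51432489e+00] 31.8 [-0.4939218   0.20188246 -0.76845227] 36.180564590052015
```

View pics/w23.png

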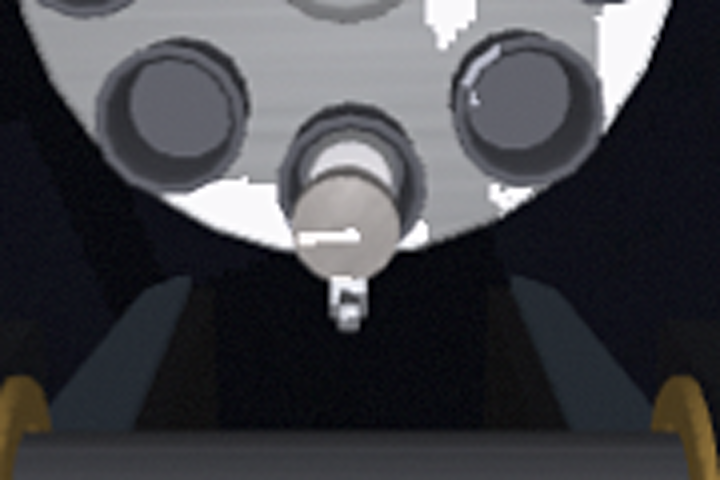

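View pics/s23.png

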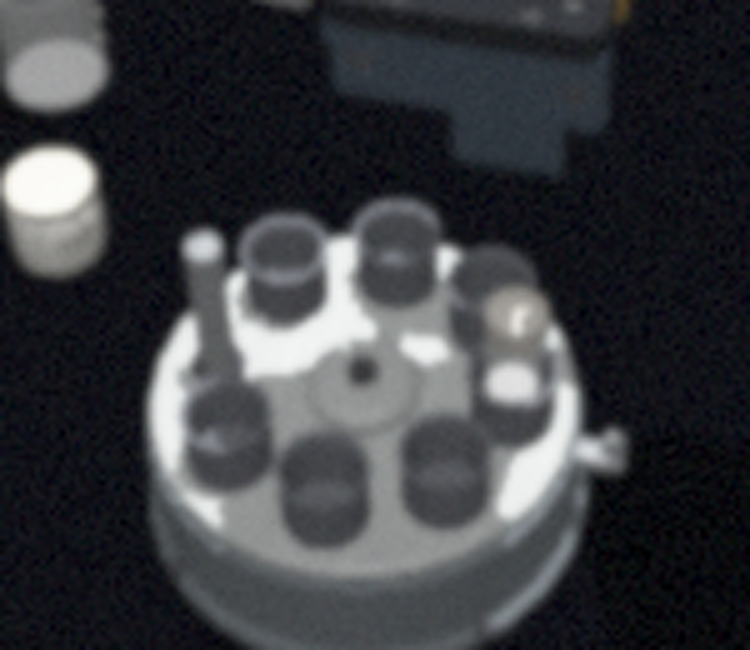

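Run:
```python
from h import *
import pickle
f=pickle.load(open("w23.pkl","rb")); g=pickle.load(open("s23.pkl","rb"))
def t(u,v): return 165+(u+.5)/4-.5,140+(v+.5)/4-.5
def s(u,v): return 160+(u+.5)/5-.5,180+(v+.5)/5-.5
cap=atz(f,*t(346,227),124);cl=atz(f,*t(171,114),88);cr=atz(f,*t(527,107),88);pt=atz(f,*t(347.5,310),60)
d=cl-cr;n=np.array([-d[1],d[0]])/np.hypot(*d[:2]); n=n*np.sign(n[0]); ctr=((cl+cr)/2)[:2]+n*58*np.cos(np.pi/4)
print("cap",cap,"ctr",ctr,"disc dir",np.degrees(np.arctan2(n[1],n[0])),"ptr dir",np.degrees(np.arctan2(*(ctr-pt[:2])[::-1])),"vial dir",np.degrees(np.arctan2(*(ctr-cap[:2])[::-1])),np.hypot(*(ctr-cap[:2])))
p=atz(g,*s(204,245),130);h=atz(g,*s(362,370),75);q=atz(g,*s(610,450),60)
print("side post",p,"hub",h,"post dir",np.degrees(np.arctan2(*(p-h)[:2][::-1])),"ptr dir",np.degrees(np.arctan2(*(h-q)[:2][::-1])), "cap",atz(g,*s(517,317),124))
u,v=t(330,250);o,r=ray(f,u,v);print("cap depth pt",o+r*f["depth"][int(v),int(u)])
for l in ["septa_pot","beaker","screwdriver","spanner_a"]: print(l,[(np.round(x["location"],1),x["p"]) for x in vision.find_in("side",l)[:1]])
```

```text
cap [530.41948281 157.64936059 124.        ] ctr [589.50268247 151.10426311] disc dir -5.4027089721725785 ptr dir -6.280691582701634 vial dir -6.321317636618633 59.4446194626656
side post [643.86168311 148.05657673 130.        ] hub [586.59058135 155.01379762  75.        ] post dir -6.9262811947406036 ptr dir -9.093961340861373 cap [527.8951862  163.64667626 124.        ]
cap depth pt [525.51868146 161.54780799 122.29681121]
septa_pot [(array([742.8,  47.6,  35.7]), 0.63)]
beaker [(array([774.1, -53.5,  45.9]), 0.92)]
screwdriver [(array([384.6, 252.4,  18.7]), 0.85)]
spanner_a [(array([ 3.791e+02, -3.490e+01, -2.000e-01]), 0.48)]
```

```bash
python3 -c "
from workcell import ticket,status
print(status.state()['time_s'],status.state()['force']); print(ticket.job_done())"
```

```text
32.1 [-0.01369793 -0.14655168  0.4275438 ]
the job is handed in; nothing more can be done
None
```

I finished all three steps and handed the job in at 32 s; no verdict is reported, and the stop force itself I could only infer.

**What I did**
- **Zeroing:** With the post held loosely between the open fingers, I turned the turret about 90° anticlockwise to home. I then went on until a firm push-back came roughly 15–17° past home. I held about 11–12 N at the post for well over half a second. When I backed off, the force fell gradually and the post followed, so it was a spring and not just friction.
- **Third click:** I turned it clockwise to the third click, centred the fingers and lifted clear.
- **Vial:** I gripped the big vial by its upper half, lowered it into the cup at the pointer, released it and lifted clear.

**Last checks**
- **Post:** At the back, about 1–2° off the pointer line (roughly 1–2 mm; the limit is 5 mm).
- **Vial:** Upright in the cup, cap top near 122–124 mm. The wrist camera puts its cap within about 2 mm of the cup place.
- **Bystanders:** The side camera shows each within about 2 mm of its starting position.
- **Robot:** Clear of everything, with about 0 N on the wrist.

**What disagreed**
- **Resistance just past home:** Leaving the home notch anticlockwise took about 9 N, not the 3–5 N given. It then dropped to about 2 N, so I took it as the notch plus friction and kept turning to the real stop.
- **Stop stiffness:** The force rose more slowly, about 2–3 N a degree instead of 5. I put that down to the arm giving way.
- **Camera offset:** The side camera reads about 4–6 mm higher in y than the wrist camera near the turret. I trusted the wrist camera.

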